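Set a mounting plate to the scribed line and clip it down

ROBOT

A 6-joint arm with a two-finger parallel gripper is mounted at the origin on a cart in front of the work surface, level with it; the furniture and walls round the work are solid. World frame = base frame: x ahead of the robot, y to its left, z up, the work surface at z = 0. Lengths are in mm, angles in degrees, forces in N, time in s.
With the tool pointing down it reaches from about 300 to 850 mm from the base axis. Payload 4.2 kg.
Tool frame: the origin (TCP) lies between the finger pads; the fingertips stand ahead of it and the grasp point (between the pads) lies 8 mm behind it (env.tip_reach is the x of the fingertips in the tool frame, in mm); x points along the fingers, y is the direction in which the jaws open and shut, and the axes are right-handed (so a half turn about x gives the same grasp; the last joint's range is limited). The gripper opens to 91 mm and grips with 3 to 60 N. Pads are 32 mm wide; open, the fingers measure 118 mm over their backs; the gripper's body (76 mm by 178 mm) begins 60 mm behind the grasp point.
Start: joints at [-75.115, 18.312, 89.639, -0, 72.044, -1.146], TCP at [158.796, -552.653, 224.976] pointing down, gripper open.
Joint ranges: [-177.97, 177.97], [-48.28, 115.42], [12.27, 149.76], [-77.06, 257.06], [2.81, 150.46], [-146.56, 146.56]. Speed limits (degrees/s): [147.25, 147.25, 180, 180, 180, 180].

INTERFACE

Orientations are given as [roll, pitch, yaw] about the fixed x, y, z axes, in that order (R = Rz(yaw) Ry(pitch) Rx(roll)).
In Python, from workcell import env, cams gives the robot as it stands.
- The arm moves only by the tool arm_command, never from a script. Its argument "deltas" is a list of rows, each a list of 3 entries, a list of its own where there are three numbers: the opening, from 0 (shut) to 1 (fully open), then the shift along the world's x, y, z in mm, then the turn about the world's z in rad. A call has 1 to 20 rows; each row is the pose to reach, as a shift and turn from the pose commanded when the call began; what a row does not reach only later rows make up. A row lasts 1/10 s, in which the tool goes at most 50 mm and 8.59 degrees, less where a joint would pass 70% of its speed; a pose out of reach is approached as far as the arm can. A call with a gripper value outside its range is refused whole. The fingers move at their own pace and stop on an object; "grip_force" is the grip in N (left out, the last holds). Time passes only in rows, so rows that repeat a pose let the fingers close. It gives the time, the measured TCP pose, the force and the opening at its end, in the units of the state.
- env.state(): the state, without advancing time (a new reading comes with each control period).
- cams.grab_frame(name): name is "scene" or "side" or "wrist"; returns a dict with "img" (384x512x3 uint8, red, green, blue), "K" (3x3 intrinsics, pixels), "rvec" (rotation vector, rad) and "tvec" (3), from world to camera coordinates, as OpenCV has them. Camera axes: x right, y down, z forward; pixel columns grow to the right and rows downward; lengths in mm; the calibration is good to about 2 mm. A picture is of the moment at which its call begins. There is no depth.
- env.job_done(): hands the job in, once; it reports no verdict.
Trained networks look in a picture, given as the dict that the camera call returned (one of the last four; its "shot" number tells which), for a name from the list of things; names that differ only in an ending like _2 or _b are one class to them, and where a whole thing is asked for, a point or a joint stands for the part that bears it (a point fixed in the world has none). Each returns a list of dicts, best first, with "conf" (0 to 1); they miss things now and then, are a little off and sometimes report something else, mostly with a low value. They report only what shows in the picture. A call takes as long as a camera call. They do not tell look-alikes from the thing itself.
- cams.silhouettes(picture, name): "region" (384x512 bool, what is visible of it) and "centre" ([column, row] in pixels, amid what is visible of it).
The state is a dict: "time_s": time; "qpos": joint angles; "qvel": joint speeds; "effort": joint torques, N m; "ee_pos": TCP position; "ee_rot": TCP orientation; "force": force on the tool from outside, world axes, zero at the start; "torque": the same for the moment, N m; "gripper_width": finger opening in mm.
Only numpy, scipy, OpenCV 4.12 (cv2) and the standard library are available. Lean on these libraries where they do the work, as an engineer would, in place of code of your own. Each camera call takes 0.05 s, during which the arm holds its last target.

TASK

Swing the clip of the grey drilling jig well up, take the flat square-cornered plaster plate (not the rounded one with a raised middle) and feed it lengthwise between the jig's steel rails, pushing it until its front edge meets the middle of the scribed line across the bed: nothing stops it there, so do not push it past. Then lower the clip by its black ball until it rests on the plate, and let go; leave the other things where they stand.

Things in the scene. Friction and masses are not known exactly. Their poses are not given: they have to be found in the camera images.
- jig: Drilling jig, fixed to the bench: grey board 280 x 116 x 12 mm (own x = -127 to 153 mm, y = +-58 mm). Origin on the bench surface under the board; x is the feed direction, z up. The open feed bed, 12 mm above the bench, lies at x = -127 to -4 mm. Past the line, at x = 118 to 140 mm, stand the lugs of the clip's hinge.
- mouth (a point): Middle of the mouth between the rails, on the bed, at x = 0 in the jig's frame; axes as the jig's. The two steel rails, 12 mm high over the bed and 13 mm wide, inner faces at y = +-32.5 mm (65 mm apart), run from x = 16 to 150 mm; their ends at x = -4 to 16 mm flare outwards to guide a plate in.
- line (a point): Middle of the scribed line (2 mm wide, along the jig's y): white across the bed and the board's margins, dark on the rail tops; on the bed's surface, at x = 85 mm, z = 12 mm in the jig's frame. Axes parallel to the jig's.
- clip (a joint): Clip angle in rad: 0 = lowest stop (its nose 8 mm over the bare bed, too low to let a plate under), 0.11 = nose resting on the 14 mm thick plate, grows as the clip is lifted, 1.05 = fully raised. The hinge is stiff (0.12 N m, about 2 N at the ball): the clip stays where it is left.
- clip_hinge (a point): Middle of the clip's hinge axis, which runs along the jig's y; at x = 125 mm, z = 30 mm in the jig's frame. The clip's flat arm (26 mm wide, 10 mm near the ball) reaches from it towards the feed bed.
- clip_ball (a point): Centre of the black ball knob, 24 mm in diameter, on a stem at the free end of the clip. At clip angle 0 it lies 85 mm from the hinge axis towards the feed bed and 34 mm above it; it swings up and forward about the hinge. Pinch it from both sides along the jig's y; it turns between the fingers.
- model_plate: The plate to use: flat off-white plaster plate, a plain rectangle with square corners and a small dark pin hole near each corner, 60 mm (own x) by 80 mm (own y), 14 mm thick, 0.09 to 0.18 kg, loose. Origin at the centre of its underside, z up; front and rear edges are 40 mm from the origin along its y. Lengthwise in the jig its y axis lies along the jig's x, either way round.
- base_plate_1: Bystander: off-white plaster mounting plate with rounded corners and a raised boss in the middle, 67 x 82 x 16 mm (too wide for the rails). Origin at the centre of its underside.
- cast_grey: Bystander: plaster cast of a jaw, 49 x 60 x 36 mm. Origin at the centre of its underside.
- crucible: Bystander: clay crucible, 53 mm in diameter, 44 mm high, beside the feed bed. Origin at the centre of its underside.
- round_box: Bystander: round plastic box, 56 mm in diameter, 35 mm high, beside the rails. Origin at the centre of its underside.
Mind the look-alikes: they are no part of the job. What is shaped like the model_plate but green or pink is not meant.

How it is judged:
By the outcome, as a careful person would: the job done as asked, in the order asked, and still so for the second after the job is handed in, with the robot touching nothing.
It also fails if it takes over 72 s, if anything falls off the work surface, if the arm or the gripper's body presses on something with over 40 N, if the wrist force passes 120 N, or if a joint passes its speed limit or range.

## Working session

There is one attempt and no reset: what is moved stays moved. The work goes in short steps, Python scripts to look and compute and a tool call to move; the robot and the scene stay as the last step left them, time stands still between calls to the robot, and variables do not carry over. Pictures are saved under pics/ and viewed, and the job is handed in when it is done.

Besides the shell and the picture viewer there is one more tool, called as name(argument=value, ...), one argument or row to a line, values as JSON. arm_command: Moves the arm, as the interface text tells. Its arguments: {"type":"object","properties":{"deltas":{"type":"array","items":{"type":"array"}},"grip_force":{"type":"number"}},"required":["deltas"]}

```bash
ls; mkdir -p pics
cat > h.py <<'E'
import numpy as np, cv2
from workcell import env, cams
def save(f,n): cv2.imwrite(f'pics/{n}.png', f['img'][:,:,::-1])
def ray(f,uv,z):
    R,_=cv2.Rodrigues(np.array(f['rvec'],float)); t=np.array(f['tvec'],float).ravel(); K=np.array(f['K'])
    uv=np.atleast_2d(np.array(uv,float))
    d=(R.T@np.linalg.inv(K)@np.c_[uv,np.ones(len(uv))].T).T; c=-R.T@t
    return c+d*((z-c[2])/d[:,2])[:,None]
def proj(f,P):
    p,_=cv2.projectPoints(np.array(P,float).reshape(-1,1,3),np.array(f['rvec'],float),np.array(f['tvec'],float),np.array(f['K'],float),None); return p[:,0]
def crop(f,n,x0,y0,x1,y1,s=3):
    cv2.imwrite(f'pics/{n}.png', cv2.resize(f['img'][y0:y1,x0:x1,::-1],None,fx=s,fy=s,interpolation=cv2.INTER_CUBIC))
E
python3 - <<'E'
from h import *
import pickle
print(env.state(), env.tip_reach)
for n in ['scene','side','wrist']:
    f=cams.grab_frame(n); save(f,n+'0'); pickle.dump(f,open(n+'0.pkl','wb'))
    for k in ['jig','model_plate','base_plate_1','clip_ball','clip','cast_grey','crucible','round_box']:
        try: print(n,k,[(round(d['conf'],2),np.round(d['centre']),int(d['region'].sum())) for d in cams.silhouettes(f,k)])
        except Exception as e: print(n,k,e)
E
```

```text
pics
{'time_s': 0.0, 'qpos': array([-7.51140767e+01,  1.83534415e+01,  8.97065100e+01, -1.26390618e-03,
        7.20441002e+01, -1.14719150e+00]), 'qvel': array([ 0.04129215,  0.0603839 ,  0.05000224, -0.01563423,  0.12956725,
       -0.03664453]), 'effort': array([-8.92824501e-04, -4.12454152e+01, -2.31974208e+01,  7.26549234e-02,
        4.57807886e-02, -1.41068440e-04]), 'ee_pos': array([ 158.6677371 , -552.16854205,  224.10151585]), 'ee_rot': array([-90.48554292,  89.8959413 , 105.54796266]), 'force': array([ 0.95965564, -0.04254735, -0.80814211]), 'torque': array([ 0.02204003,  0.00153223, -0.01405892]), 'gripper_width': 91.11565660429949} 11.0
scene jig [(0.6, array([185., 243.]), 1852)]
scene model_plate [(0.7, array([221., 216.]), 228), (0.58, array([289., 208.]), 159)]
scene base_plate_1 []
scene clip_ball [(0.41, array([178., 222.]), 107)]
scene clip [(0.64, array([174., 222.]), 106)]
scene cast_grey []
scene crucible [(0.72, array([148., 253.]), 223), (0.24, array([179., 222.]), 87)]
scene round_box [(0.78, array([152., 224.]), 212)]
side jig [(0.71, array([236., 167.]), 1272)]
side model_plate [(0.9, array([239., 324.]), 738), (0.65, array([245., 239.]), 460), (0.6, array([254., 189.]), 276)]
side base_plate_1 [(0.87, array([262., 216.]), 340)]
side clip_ball []
side clip []
side cast_grey [(0.61, array([222., 214.]), 217), (0.21, array([250., 157.]), 133)]
side crucible [(0.41, array([223., 143.]), 117)]
side round_box []
wrist jig []
wrist model_plate [(0.6, array([460.,  18.]), 3078)]
wrist base_plate_1 []
wrist clip_ball []
wrist clip []
wrist cast_grey []
wrist crucible []
wrist round_box []
```

View pics/scene0.png

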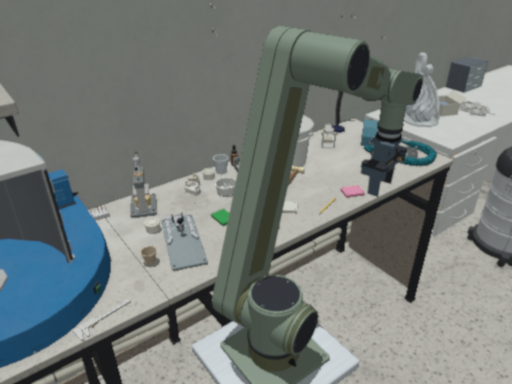

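View pics/side0.png

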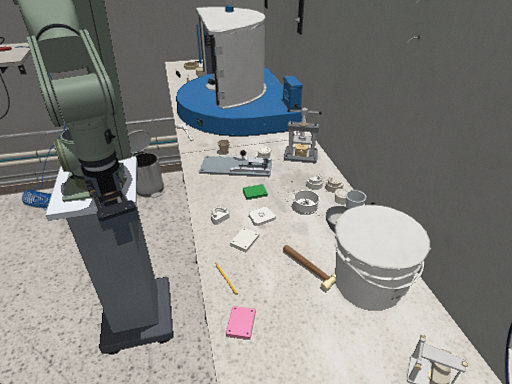

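View pics/wrist0.png

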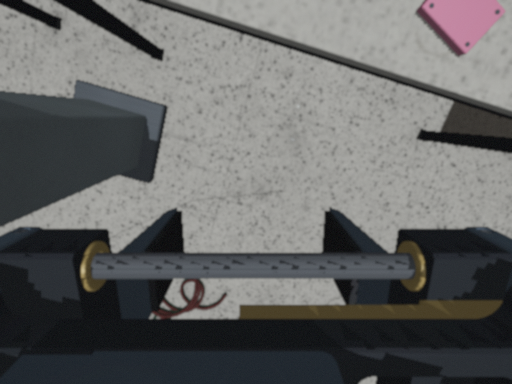

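Run:
```python
from h import *
import pickle
s=pickle.load(open('scene0.pkl','rb'));d=pickle.load(open('side0.pkl','rb'))
crop(s,'scene0c',120,180,320,320,4); crop(d,'side0c',190,120,320,260,4)
print(np.round(ray(s,[(185,243),(221,216),(289,208),(152,224),(148,253)],10)))
print(np.round(ray(d,[(236,167),(239,324),(245,239),(254,189),(262,216),(222,214),(223,143)],10)))
```

```text
[[ 520.  -31.   10.]
 [ 580. -216.   10.]
 [ 468. -451.   10.]
 [ 688.   12.   10.]
 [ 547.   93.   10.]]
[[ 540.  -51.   10.]
 [ 406. -742.   10.]
 [ 486. -455.   10.]
 [ 575. -210.   10.]
 [ 565. -363.   10.]
 [ 437. -320.   10.]
 [ 523.  151.   10.]]
```

View pics/scene0c.png

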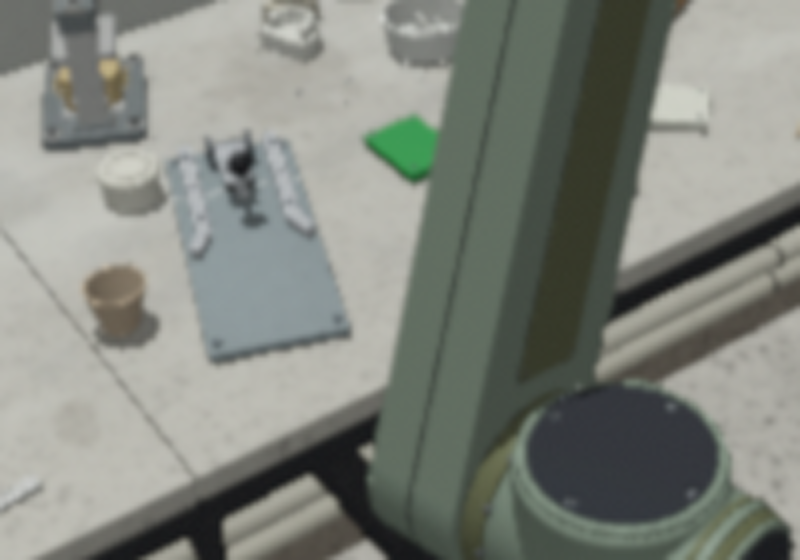

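View pics/side0c.png

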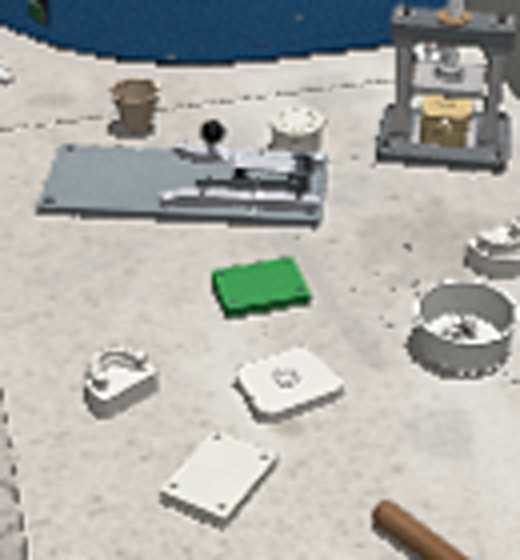

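Run:
```python
from h import *
import pickle
from scipy.spatial.transform import Rotation as Ro
s=pickle.load(open('scene0.pkl','rb'));d=pickle.load(open('side0.pkl','rb'));w=pickle.load(open('wrist0.pkl','rb'))
print(np.round(ray(s,[(173.2,269.5),(207,263),(162,219.5),(192,214)],12)))
print(np.round(ray(d,[(205.5,156.8),(200,173),(272,158.8),(270.5,175.5)],12)))
st=env.state()
T=Ro.from_euler('xyz',st['ee_rot'],degrees=True).as_matrix();print(np.round(T,3))
R,_=cv2.Rodrigues(np.array(w['rvec'])); c=-R.T@np.array(w['tvec']).ravel(); print(c,np.round(R.T,3)); print('cam in tool',T.T@(c-st['ee_pos']),np.round(T.T@R.T,3))
print(np.array(w['K']))
print(np.round(ray(w,[(256,192),(0,0),(512,0),(512,384),(0,384)],12)))
# plate corners in side
print(np.round(ray(d,np.array([(217,433),(276,458),(222,515),(163,490)])/4+[190,120],14)))
```

```text
[[ 423.   65.   12.]
 [ 385.  -37.   12.]
 [ 689.  -29.   12.]
 [ 653. -135.   12.]]
[[ 433.   53.   12.]
 [ 396.  -60.   12.]
 [ 695.  -30.   12.]
 [ 657. -145.   12.]]
[[ 0.     0.276 -0.961]
 [-0.    -0.961 -0.276]
 [-1.     0.    -0.   ]]
[ 229.79530964 -533.06681465  384.21989468] [[ 0.276 -0.927 -0.254]
 [-0.961 -0.266 -0.073]
 [-0.     0.264 -0.964]]
cam in tool [-159.24144825    0.8027039   -73.65076355] [[ 0.    -0.264  0.964]
 [ 1.    -0.    -0.   ]
 [ 0.     0.964  0.264]]
[[281.45983624   0.         252.83974371]
 [  0.         281.45983624 192.13164152]
 [  0.           0.           1.        ]]
[[  133.  -565.    12.]
 [  272.  -217.    12.]
 [  436.  -785.    12.]
 [  -70. -1074.    12.]
 [ -308.  -244.    12.]]
[[ 494. -411.   14.]
 [ 532. -451.   14.]
 [ 478. -500.   14.]
 [ 440. -464.   14.]]
```

arm_command(
  deltas=[
    [1,[25,35,0],-0.04],
    [1,[50,70,0],-0.08],
    [1,[75,105,0],-0.12],
    [1,[100,141,0],-0.16],
    [1,[126,177,0],-0.2],
    [1,[152,213,0],-0.25],
    [1,[178,250,0],-0.3],
    [1,[204,287,0],-0.35],
    [1,[230,323,0],-0.4],
    [1,[256,360,0],-0.45],
    [1,[282,396,0],-0.5],
    [1,[308,433,0],-0.54],
    [1,[334,470,0],-0.58],
    [1,[352,495,0],-0.6],
    [1,[362,510,0],-0.61],
    [1,[368,517,0],-0.61],
    [1,[368,517,0],-0.61],
    [1,[368,517,0],-0.61],
  ],
)

```text
time_s: 3.15
ee_pos: [526.3, -36.3, 224.9]
ee_rot: [57.0, 90.0, -141.9]
force: [0.1, -0.8, -0.1]
gripper_width: 90.9
```

Run:
```python
from h import *
import pickle
st=env.state();print(st['time_s'],st['ee_pos'],st['ee_rot'],st['qpos'])
f=cams.grab_frame('wrist'); save(f,'w1'); pickle.dump(f,open('w1.pkl','wb'))
for k in ['jig','clip_ball','clip']: print(k,[(round(d['conf'],2),np.round(d['centre']),int(d['region'].sum())) for d in cams.silhouettes(f,k)])
u=np.array([.944,-.333]);v=np.array([.333,.944]);o=np.array([527,-35])
```

```text
3.15 [526.31283294 -36.27514788 224.92334592] [  57.02884183   89.95332856 -141.90342366] [-5.17213599e+00  1.40576801e+01  9.57165631e+01 -3.39868623e-02
  7.02597438e+01  1.03771618e+02]
jig [(0.82, array([245., 143.]), 17855)]
clip_ball [(0.85, array([244., 107.]), 1887)]
clip [(0.65, array([247., 102.]), 1763)]
```

View pics/w1.png

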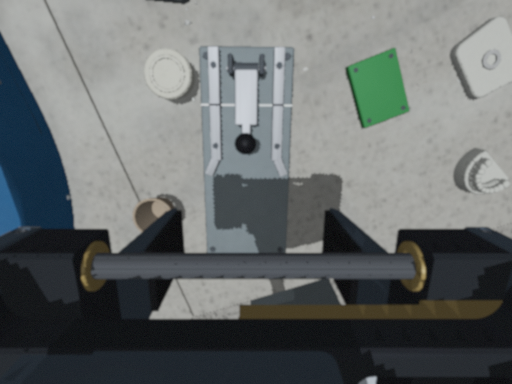

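Run:
```python
from h import *
import pickle
f=pickle.load(open('w1.pkl','rb')); crop(f,'w1c',190,35,310,185,4)
```

```text
(no output)
```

View pics/w1c.png

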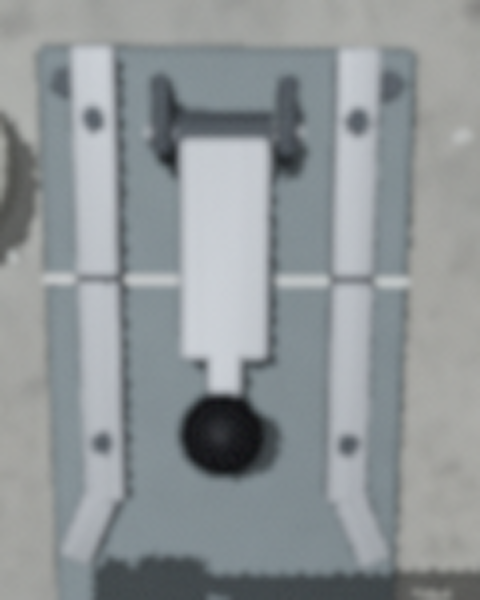

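```bash
cat >> h.py <<'E'
from scipy.optimize import least_squares
def J(p,P):
    P=np.atleast_2d(np.array(P,float)); c,s=np.cos(p[2]),np.sin(p[2])
    return np.c_[p[0]+c*P[:,0]-s*P[:,1],p[1]+s*P[:,0]+c*P[:,1],P[:,2]]
def ballJ(a): 
    r=np.hypot(85,34);b=np.arctan2(34,85)+a; return [125-r*np.cos(b),0,30+r*np.sin(b)]
E
python3 - <<'E'
from h import *
import pickle
f=pickle.load(open('w1.pkl','rb'))
c=np.array([(40,45),(413,50),(43,279),(410,282),(115,46),(337,48),(125,497),(331,500)],float)
px=c/4+[190,35]-.375
P=[(153,58,12),(153,-58,12),(85,58,12),(85,-58,12),(150,32.5,24),(150,-32.5,24),(16,32.5,24),(16,-32.5,24)]
r=least_squares(lambda p:(proj(f,J(p,P))-px).ravel(),[527,-35,-.33],x_scale=[1,1,.01],loss='soft_l1')
p=r.x;print(p,np.degrees(p[2]));print(np.round(proj(f,J(p,P))-px,2))
bp=np.array([222,434])/4+[190,35]-.375
for a in [0,.05,.11,.2]: print(a,proj(f,J(p,[ballJ(a)])),bp)
np.save('jig.npy',p)
R=p[2];print('origin,line,ball0',J(p,[(0,0,12),(85,0,12),ballJ(0),ballJ(.11)]))
b0=J(p,[ballJ(0)])[0]
for a in np.arange(0,1.06,.15): print(round(a,2),np.round(J(p,[ballJ(a)])[0]-b0,1))
print(np.round(J(p,[ballJ(1.05)])[0]-b0,1))
E
```

```text
[ 5.29993676e+02 -2.97796550e+01 -3.36277185e-01] -19.26726345883838
[[-1.58 -0.48]
 [ 1.87 -1.14]
 [ 0.15  0.36]
 [ 0.2   0.13]
 [-0.18 -0.21]
 [ 0.29 -0.37]
 [ 0.15  1.75]
 [-0.86  1.27]]
0 [[245.47088696 145.18909573]] [245.125 143.125]
0.05 [[245.37437655 143.94442218]] [245.125 143.125]
0.11 [[245.25735695 142.1377623 ]] [245.125 143.125]
0.2 [[245.08028012 138.76617369]] [245.125 143.125]
origin,line,ball0 [[529.99367567 -29.77965504  12.        ]
 [610.2327951  -57.82753754  12.        ]
 [567.75326129 -42.97865857  64.        ]
 [571.76162434 -44.37979678  73.1256629 ]]
0.0 [0. 0. 0.]
0.15 [ 5.7 -2.  12.3]
0.3 [13.1 -4.6 23.6]
0.45 [21.9 -7.7 33.6]
0.6 [ 32.1 -11.2  42.1]
0.75 [ 43.4 -15.2  48.8]
0.9 [ 55.5 -19.4  53.7]
1.05 [ 68.2 -23.8  56.6]
[ 68.2 -23.8  56.6]
```

arm_command(
  deltas=[
    [0.6,[15,-3,-20],0],
    [0.6,[30,-6,-50],-0.006],
    [0.6,[42,-7,-80],-0.006],
    [0.6,[42,-7,-110],-0.006],
    [0.6,[42,-7,-135],-0.006],
    [0.6,[42,-7,-150],-0.006],
    [0.6,[42,-7,-159],-0.006],
    [0.6,[42,-7,-159],-0.006],
  ],
)

```text
time_s: 4.15
ee_pos: [568.0, -43.0, 65.1]
ee_rot: [17.1, 89.9, 177.8]
force: [-0.5, -0.0, 0.8]
gripper_width: 54.5
```

Run:
```python
from h import *
import pickle
st=env.state();print(st['time_s'],st['ee_pos'],st['ee_rot'],st['force'])
f=cams.grab_frame('wrist'); save(f,'w2')
f=cams.grab_frame('side'); crop(f,'s2',190,120,310,190,6)
```

```text
4.15 [568.00626474 -43.02163865  65.05569227] [ 17.07782521  89.87203234 177.77848378] [-0.46455459 -0.01812735  0.81581012]
```

View pics/w2.png

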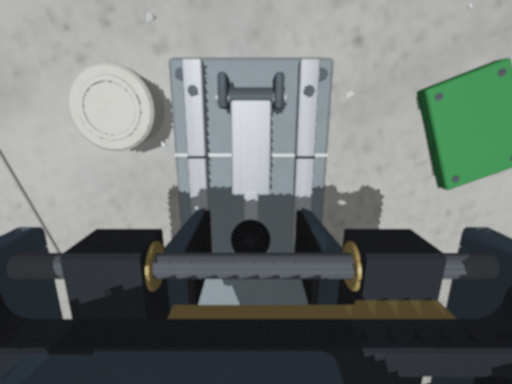

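View pics/s2.png

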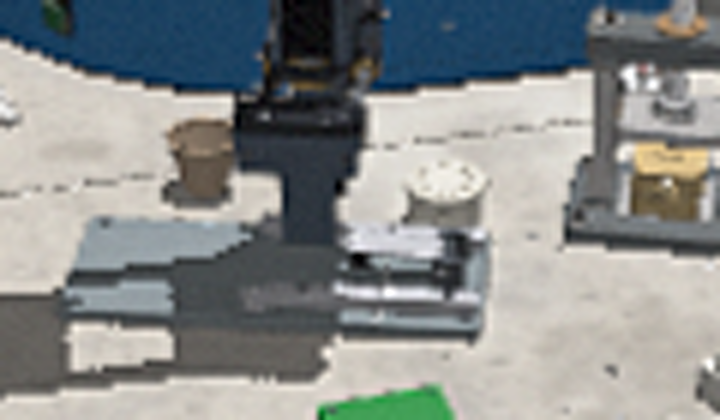

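arm_command(
  deltas=[
    [0.15,[0,0,0],0],
    [0.15,[0,0,0],0],
    [0.15,[0,0,0],0],
    [0.15,[0,0,0],0],
    [0.15,[0,0,0],0],
    [0.15,[0,0,0],0],
  ],
  grip_force=20,
)

```text
time_s: 4.85
ee_pos: [569.2, -41.9, 66.3]
ee_rot: [-109.9, 89.9, 50.8]
force: [1.3, 5.1, 1.3]
gripper_width: 22.4
```

Run:
```python
from h import *
p=np.load('jig.npy')
b0=J(p,[ballJ(.04)])[0]
for a in np.linspace(.04,.98,17): print(round(a,2),np.round(J(p,[ballJ(a)])[0]-b0).astype(int).tolist())
```

```text
0.04 [0, 0, 0]
0.1 [2, -1, 5]
0.16 [5, -2, 10]
0.22 [7, -3, 14]
0.27 [10, -4, 18]
0.33 [14, -5, 23]
0.39 [17, -6, 27]
0.45 [21, -7, 30]
0.51 [25, -9, 34]
0.57 [29, -10, 37]
0.63 [33, -11, 40]
0.69 [37, -13, 43]
0.74 [42, -15, 45]
0.8 [46, -16, 47]
0.86 [51, -18, 49]
0.92 [56, -20, 51]
0.98 [61, -21, 52]
```

arm_command(
  deltas=[
    [0.15,[2,-1,5],0],
    [0.15,[5,-2,10],0],
    [0.15,[7,-3,14],0],
    [0.15,[10,-4,18],0],
    [0.15,[14,-5,23],0],
    [0.15,[17,-6,27],0],
    [0.15,[21,-7,30],0],
    [0.15,[25,-9,34],0],
    [0.15,[29,-10,37],0],
    [0.15,[33,-11,40],0],
  ],
)

```text
time_s: 5.85
ee_pos: [601.6, -53.4, 105.7]
ee_rot: [-3.4, 89.9, 157.3]
force: [1.2, 3.9, -4.0]
gripper_width: 22.3
```

arm_command(
  deltas=[
    [0.15,[4,-2,3],0],
    [0.15,[9,-4,5],0],
    [0.15,[13,-5,7],0],
    [0.15,[18,-7,9],0],
    [0.15,[23,-9,11],0],
    [0.15,[28,-10,12],0],
    [0.15,[31,-11,13],0],
    [0.15,[31,-11,13],0],
  ],
)

```text
time_s: 6.65
ee_pos: [633.1, -64.5, 118.9]
ee_rot: [-72.6, 90.0, 88.1]
force: [1.0, 4.8, -2.2]
gripper_width: 22.2
```

Run:
```python
from h import *
f=cams.grab_frame('side'); crop(f,'s3',190,110,310,190,6)
f=cams.grab_frame('wrist'); save(f,'w3')
print(env.state()['force'])
```

```text
[ 1.06621446  5.23859211 -2.86876198]
```

View pics/s3.png

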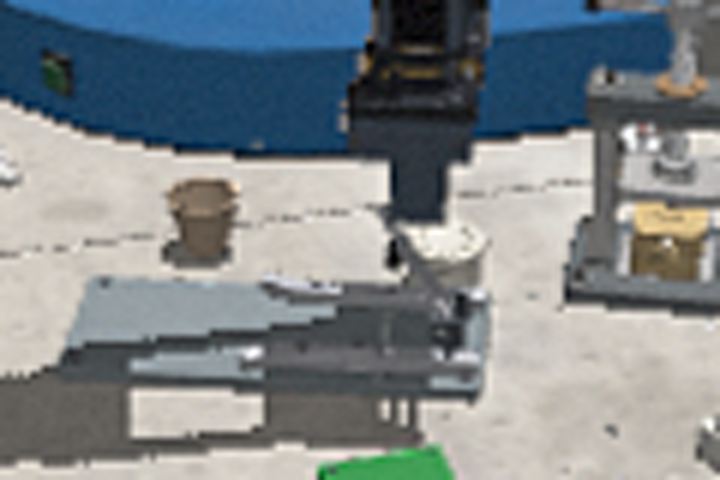

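View pics/w3.png

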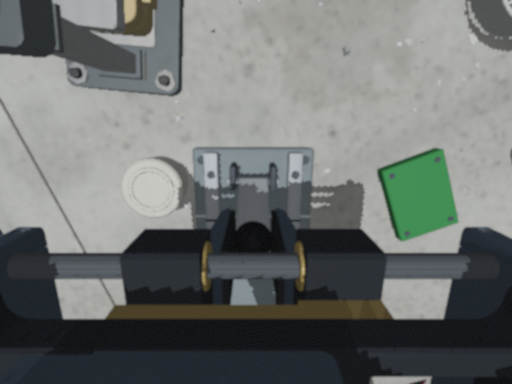

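arm_command(
  deltas=[
    [0.5,[0,0,0],0],
    [0.5,[0,0,0],0],
    [0.5,[0,0,10],0],
    [0.7,[0,0,35],0],
    [0.9,[0,0,70],0],
    [1,[0,0,106],0],
    [1,[-12,-30,106],0.08],
    [1,[-26,-62,106],0.17],
    [1,[-41,-97,106],0.26],
    [1,[-56,-132,106],0.36],
    [1,[-71,-167,106],0.46],
    [1,[-86,-202,106],0.56],
    [1,[-101,-237,106],0.66],
    [1,[-116,-273,106],0.76],
    [1,[-131,-309,106],0.86],
    [1,[-146,-344,106],0.95],
    [1,[-160,-378,106],1.03],
    [1,[-171,-405,106],1.08],
    [1,[-179,-422,106],1.1],
    [1,[-179,-422,106],1.1],
  ],
)

```text
time_s: 8.75
ee_pos: [452.0, -489.4, 225.7]
ee_rot: [38.5, 89.9, -97.9]
force: [0.1, -0.1, -0.5]
gripper_width: 91.2
```

Run:
```python
from h import *
import pickle
st=env.state();print(st['time_s'],st['ee_pos'],st['ee_rot'],st['force'],st['qpos'][5])
f=cams.grab_frame('wrist'); save(f,'w4');pickle.dump(f,open('w4.pkl','wb'))
print([(round(d['conf'],2),np.round(d['centre']),int(d['region'].sum())) for d in cams.silhouettes(f,'model_plate')])
f=cams.grab_frame('side'); crop(f,'s4',190,110,310,190,6)
```

```text
8.75 [ 452.03785555 -489.40670267  225.65607356] [ 38.50520508  89.87104279 -97.93106916] [ 0.12165121 -0.10705498 -0.53331907] -1.7549232991491348
[(0.85, array([333., 295.]), 310), (0.65, array([250., 129.]), 2901)]
```

View pics/s4.png

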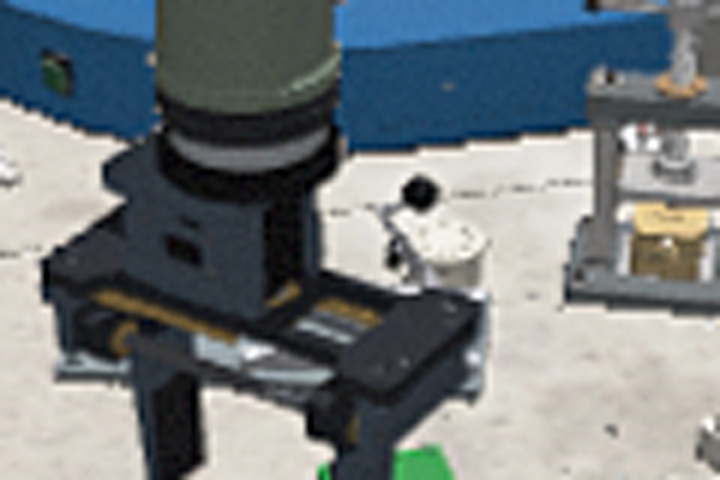

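View pics/w4.png

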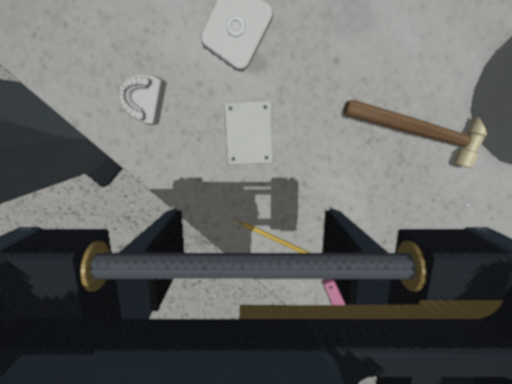

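Run:
```python
from h import *
import pickle
f=pickle.load(open('w4.pkl','rb')); crop(f,'w4c',190,0,310,180,4)
g=cv2.cvtColor(f['img'],cv2.COLOR_RGB2GRAY)
print(g[132,215:285].tolist()); print(g[90:175,240].tolist())
```

```text
[160, 158, 156, 153, 152, 152, 152, 155, 156, 153, 149, 159, 172, 179, 180, 180, 180, 181, 182, 182, 182, 182, 182, 182, 182, 182, 182, 181, 183, 182, 181, 182, 181, 181, 180, 181, 180, 181, 181, 181, 181, 182, 182, 181, 182, 182, 182, 182, 181, 181, 182, 181, 181, 181, 180, 175, 164, 160, 161, 160, 158, 157, 157, 158, 160, 161, 161, 161, 161, 160]
[164, 165, 163, 164, 164, 164, 166, 166, 168, 166, 165, 165, 170, 176, 179, 180, 180, 180, 180, 181, 180, 181, 181, 181, 182, 182, 182, 182, 181, 182, 182, 183, 183, 183, 183, 183, 183, 184, 183, 183, 183, 182, 182, 182, 181, 181, 180, 181, 180, 180, 180, 180, 180, 181, 180, 180, 180, 180, 181, 181, 180, 181, 181, 181, 181, 180, 180, 181, 180, 180, 181, 179, 176, 167, 158, 156, 158, 157, 158, 159, 159, 159, 161, 160, 160]
```

View pics/w4c.png

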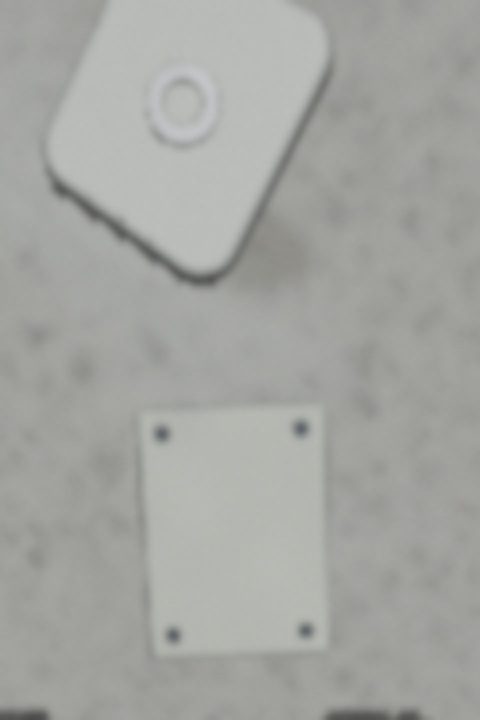

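Run:
```python
from h import *
import pickle
from scipy.spatial.transform import Rotation as Ro
f=pickle.load(open('w4.pkl','rb'))
px=np.array([(140,411),(324,405),(328,649),(153,656)])/4+[190,0]-.375
# frame: x = forward (80 dir), y = left
P=[(40,30,14),(40,-30,14),(-40,-30,14),(-40,30,14)]
r=least_squares(lambda p:(proj(f,J(p,P))-px).ravel(),[486,-455,.74],x_scale=[1,1,.01]); p=r.x
print(p,np.degrees(p[2]),np.round(proj(f,J(p,P))-px,2))
st=env.state();T=Ro.from_euler('xyz',st['ee_rot'],degrees=True).as_matrix()
tz=-T[:,2];print('tool fwd yaw',np.degrees(np.arctan2(tz[1],tz[0])))
np.save('plate.npy',p)
j=np.load('jig.npy');print('jig yaw deg',np.degrees(j[2]))
for o in (-23,-24,-26): print(o,J(p,[(o,0,0)])[0], J(p,[(o,0,0)])[0]-st['ee_pos'])
```

```text
[ 485.29062646 -451.18621105    0.7927698 ] 45.42236381113366 [[-0.98 -0.87]
 [ 0.83 -1.02]
 [ 0.75  1.23]
 [-0.6   0.96]]
tool fwd yaw 43.749967843273154
jig yaw deg -19.26726345883838
-23 [ 469.14749962 -467.56911237    0.        ] [  15.20892963   18.55277418 -225.55938278]
-24 [ 468.44562454 -468.28141243    0.        ] [  14.50705455   17.84047412 -225.55938278]
-26 [ 467.04187438 -469.70601254    0.        ] [  13.10330439   16.41587401 -225.55938278]
```

arm_command(
  deltas=[
    [1,[7,8,-30],0.015],
    [1,[14,17,-70],0.029],
    [1,[14,17,-110],0.029],
    [1,[14,17,-150],0.029],
    [1,[14,17,-180],0.029],
    [1,[14,17,-200],0.029],
    [1,[14,17,-208],0.029],
    [1,[14,17,-211],0.029],
    [1,[14,17,-211],0.029],
  ],
)

```text
time_s: 9.8
ee_pos: [468.6, -469.6, 14.9]
ee_rot: [89.8, 89.9, -44.8]
force: [0.3, 0.3, 0.8]
gripper_width: 91.1
```

Run:
```python
from h import *
f=cams.grab_frame('wrist'); save(f,'w5')
```

```text
(no output)
```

View pics/w5.png

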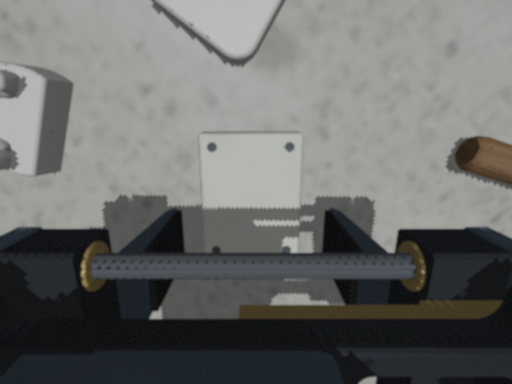

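arm_command(
  deltas=[
    [0.6,[0,0,-1],0],
    [0.6,[0,0,-1],0],
    [0.6,[0,0,-1],0],
    [0.6,[0,0,-1],0],
    [0.6,[0,0,-1],0],
    [0.6,[0,0,-1],0],
    [0.6,[0,0,-1],0],
  ],
  grip_force=40,
)

```text
time_s: 10.55
ee_pos: [467.8, -469.7, 13.3]
ee_rot: [72.2, 90.0, -62.4]
force: [-0.6, 0.5, 2.3]
gripper_width: 59.5
```

arm_command(
  deltas=[
    [0.6,[0,0,10],0],
    [0.6,[0,0,35],0],
    [0.6,[0,0,70],0],
    [0.6,[0,10,100],-0.03],
    [0.6,[-1,35,120],-0.1],
    [0.6,[-2,70,120],-0.19],
    [0.6,[-4,105,120],-0.28],
    [0.6,[-6,140,120],-0.37],
    [0.6,[-7,175,120],-0.46],
    [0.6,[-8,210,120],-0.55],
    [0.6,[-10,245,120],-0.64],
    [0.6,[-11,280,120],-0.73],
    [0.6,[-12,315,120],-0.82],
    [0.6,[-14,350,120],-0.91],
    [0.6,[-15,385,120],-1.0],
    [0.6,[-16,420,120],-1.07],
    [0.6,[-17,445,110],-1.11],
    [0.6,[-18,460,90],-1.129],
    [0.6,[-18,468,70],-1.129],
    [0.6,[-18,468,60],-1.129],
  ],
)

```text
time_s: 12.55
ee_pos: [448.8, -0.7, 72.0]
ee_rot: [15.5, 89.9, 176.4]
force: [0.3, 0.1, -2.3]
gripper_width: 59.5
```

arm_command(
  deltas=[
    [0.6,[0,0,0],0],
    [0.6,[0,0,0],0],
  ],
)

```text
time_s: 12.75
ee_pos: [450.4, -2.1, 73.5]
ee_rot: [-175.6, 89.9, -14.9]
force: [-0.0, 0.1, -1.3]
gripper_width: 59.1
```

Run:
```python
from h import *
import pickle
st=env.state();print(st['time_s'],st['ee_pos'],st['ee_rot'],st['force'])
f=cams.grab_frame('wrist'); save(f,'w6');pickle.dump(f,open('w6.pkl','wb'))
crop(f,'w6c',160,0,340,220,3)
f=cams.grab_frame('side'); crop(f,'s6',150,100,310,200,5)
```

```text
12.75 [450.35568802  -2.14062112  73.50321794] [-175.63295243   89.94880554  -14.9290136 ] [-0.01055917  0.11033579 -1.2709101 ]
```

View pics/w6.png

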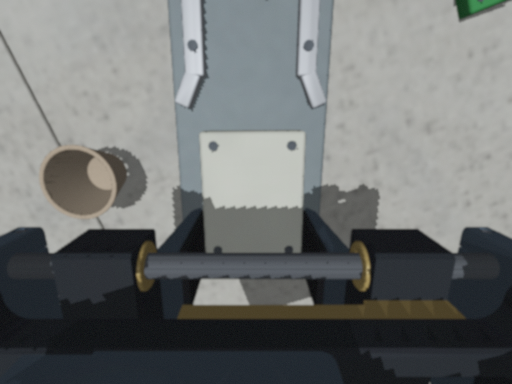

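View pics/w6c.png

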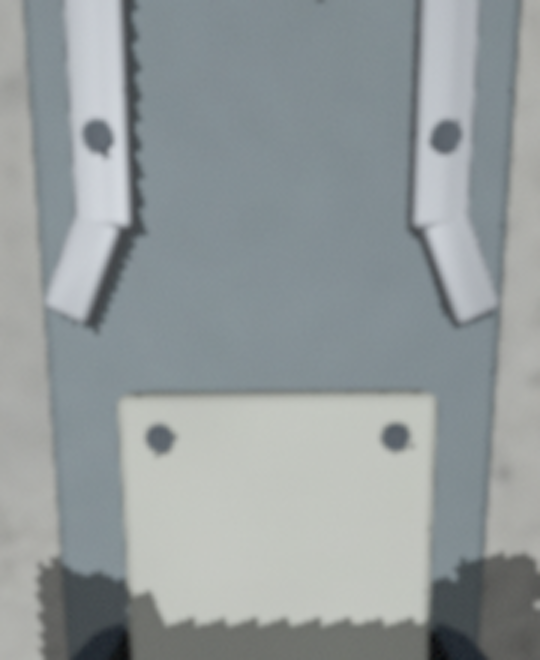

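View pics/s6.png

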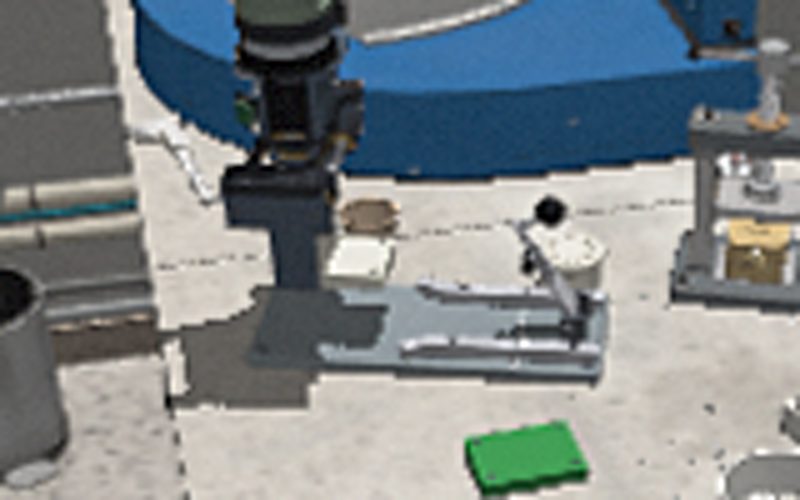

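Run:
```python
from h import *
import pickle
f=pickle.load(open('w6.pkl','rb'));p=np.load('jig.npy')
cv=lambda c:np.array(c,float)/3+[160,0]-.333
def inv(q): 
    d=q[:,:2]-p[:2];c,s=np.cos(p[2]),np.sin(p[2]); return np.c_[d@[c,s],d@[-s,c]]
print('bends',inv(ray(f,cv([(131,226),(410,224)]),24)))
print('board edge L/R',inv(ray(f,cv([(27,60),(40,300),(516,60),(496,300)]),12)))
st=env.state(); zt=st['ee_pos'][2]-13.3+14
print('plate front',inv(ray(f,cv([(120,398),(436,397)]),zt)),'sides low',inv(ray(f,cv([(128,600),(430,600)]),zt)))
print('tcp',inv(st['ee_pos'][None]))
print(inv(np.array([[*np.load('plate.npy')[:2],0]])))
```

```text
bends [[ 16.66219025  32.81818259]
 [ 17.02956258 -31.37835415]]
board edge L/R [[ 54.10633065  57.24279139]
 [  1.09220403  58.23457601]
 [ 53.99119282 -56.29692532]
 [  0.9883615  -55.18744754]]
plate front [[-19.22972745  27.93656331]
 [-19.10043575 -30.0757877 ]] sides low [[-57.96402519  28.33393348]
 [-58.00957407 -30.76700053]]
tcp [[-84.01218155  -0.14041421]]
[[  96.85445017 -412.55431587]]
```

arm_command(
  deltas=[
    [0.6,[0,1,-15],0],
    [0.6,[0,1,-30],0],
    [0.6,[0,1,-42],0],
    [0.6,[0,1,-46],0],
    [0.6,[0,1,-46],0],
  ],
)

```text
time_s: 13.35
ee_pos: [450.0, -1.0, 27.1]
ee_rot: [122.1, 90.0, -77.2]
force: [-0.6, 0.4, -1.3]
gripper_width: 60.0
```

Run:
```python
from h import *
import pickle
st=env.state();print(st['time_s'],st['ee_pos'],st['ee_rot'],st['force'])
f=cams.grab_frame('wrist'); pickle.dump(f,open('w7.pkl','wb'))
crop(f,'w7c',160,0,340,220,3)
```

```text
13.35 [449.979397    -0.98481157  27.14101957] [122.08465717  89.99200642 -77.21229838] [-0.63875532  0.36186651 -1.29238055]
```

View pics/w7c.png

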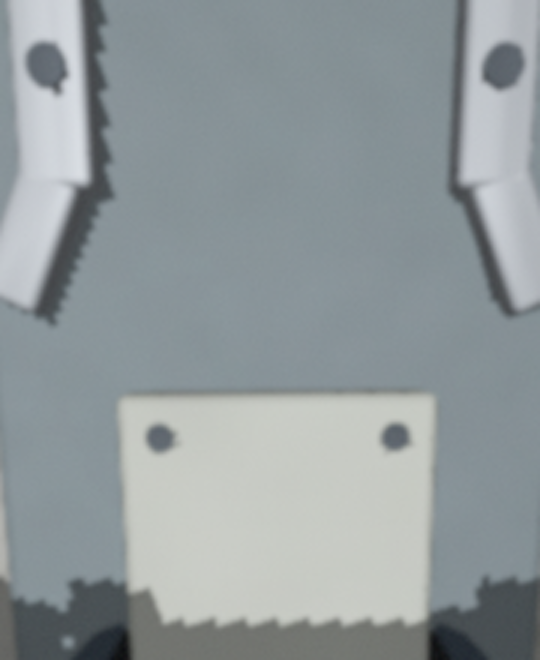

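Run:
```python
from h import *
import pickle
f=pickle.load(open('w7.pkl','rb'));p=np.load('jig.npy')
cv=lambda c:np.array(c,float)/3+[160,0]-.333
def inv(q): 
    d=q[:,:2]-p[:2];c,s=np.cos(p[2]),np.sin(p[2]); return np.c_[d@[c,s],d@[-s,c]]
print('bends',inv(ray(f,cv([(90,184),(460,184),(82,3),(464,3)]),24)))
print('screws',inv(ray(f,cv([(46,65),(503,65)]),24)))
st=env.state(); zt=st['ee_pos'][2]-13.3+14
print('plate front',inv(ray(f,cv([(120,398),(436,397)]),zt)),'sides low',inv(ray(f,cv([(128,600),(430,600)]),zt)),'pins',inv(ray(f,cv([(159,438),(396,437)]),zt)))
print('tcp',inv(st['ee_pos'][None]))
```

```text
bends [[ 16.89164127  33.11641088]
 [ 16.82924425 -32.30450557]
 [ 44.86215165  32.77639666]
 [ 44.79794238 -31.4222814 ]]
screws [[ 35.60487236  39.51278652]
 [ 35.52793171 -38.61528443]]
plate front [[-19.94590713  28.92273831]
 [-19.8178535  -29.07858257]] sides low [[-58.6810117   29.32621506]
 [-58.72985019 -29.77484299]] pins [[-27.23653886  22.04406214]
 [-27.09098732 -21.9972043 ]]
tcp [[-84.7573378    0.95253354]]
```

arm_command(
  deltas=[
    [0.6,[0,0.6,-1],0],
    [0.6,[5,-1,-1],0],
    [0.6,[10,-3,-1],0],
    [0.6,[15,-4.6,-1],0],
    [0.6,[20,-6.4,-1],0],
    [0.6,[25,-8.1,-1],0],
    [0.6,[30,-9.9,-1],0],
    [0.6,[35,-11.6,-1],0],
    [0.6,[35,-11.6,-1],0],
  ],
)

```text
time_s: 14.3
ee_pos: [485.8, -12.5, 26.0]
ee_rot: [-169.3, 90.0, -8.6]
force: [0.1, -0.5, -2.0]
gripper_width: 59.6
```

Run:
```python
from h import *
import pickle
st=env.state();print(st['time_s'],st['ee_pos'],st['ee_rot'],st['force'])
f=cams.grab_frame('wrist'); pickle.dump(f,open('w8.pkl','wb'))
crop(f,'w8c',160,0,340,220,3)
```

```text
14.3 [485.75867588 -12.48716994  25.97550381] [-169.32804899   89.9505969    -8.60795177] [ 0.13919185 -0.52177445 -2.01320982]
```

View pics/w8c.png

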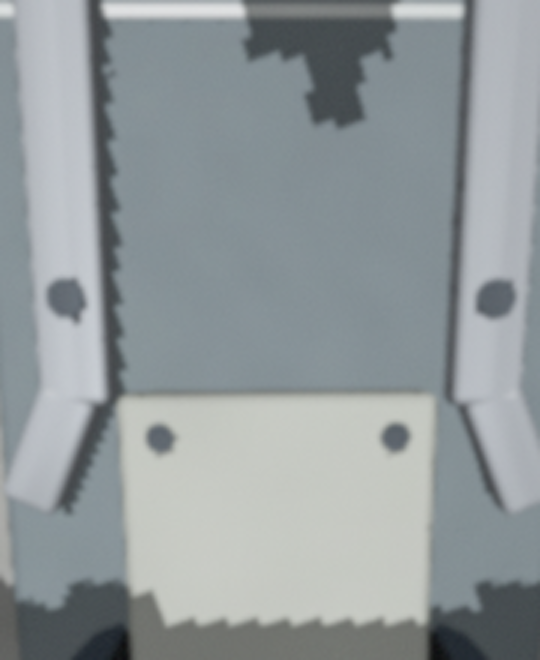

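arm_command(
  deltas=[
    [0.6,[5,-1.8,0],0],
    [0.6,[10,-3.5,0],0],
    [0.6,[15,-5.3,0],0],
    [0.6,[18,-6.3,0],0],
    [0.6,[18,-6.3,0],0],
    [0.6,[18,-6.3,-1],0],
    [0.6,[18,-6.3,-1],0],
  ],
)

```text
time_s: 15.05
ee_pos: [502.9, -18.6, 25.2]
ee_rot: [172.9, 90.0, -26.4]
force: [0.5, 0.7, 2.3]
gripper_width: 59.8
```

Run:
```python
from h import *
import pickle
st=env.state();print(st['time_s'],st['ee_pos'],st['ee_rot'],st['force'])
f=cams.grab_frame('wrist'); pickle.dump(f,open('w9.pkl','wb'))
crop(f,'w9c',120,0,380,260,3)
```

```text
15.05 [502.86857474 -18.59756048  25.21571697] [172.88437753  89.9753345  -26.3770682 ] [0.53128519 0.67621329 2.30140453]
```

View pics/w9c.png

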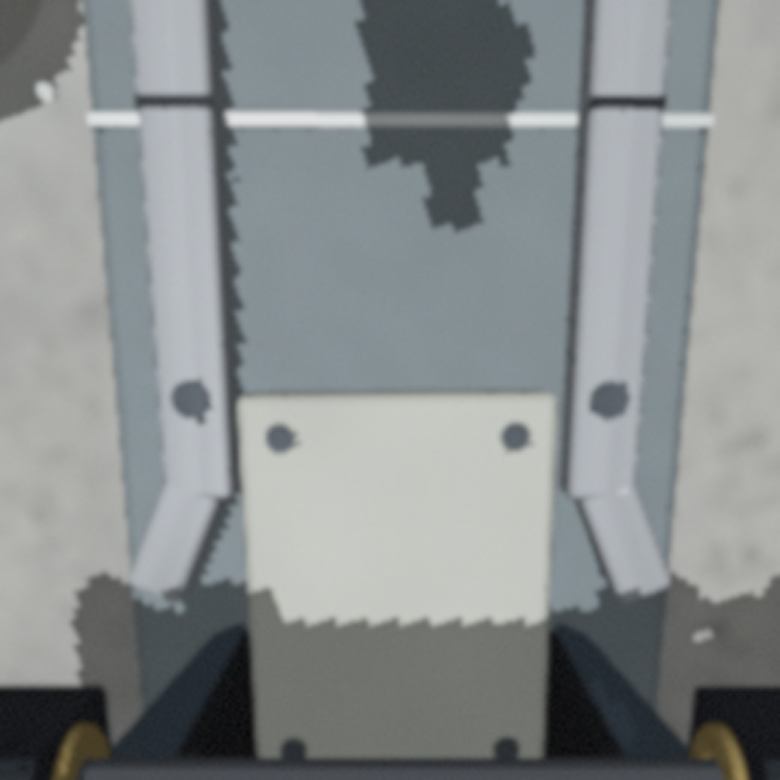

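```bash
cat >> h.py <<'E'
def invj(q):
    p=np.load('jig.npy'); d=q[:,:2]-p[:2];c,s=np.cos(p[2]),np.sin(p[2]); return np.c_[d@[c,s],d@[-s,c]]
E
python3 - <<'E'
from h import *
import pickle
f=pickle.load(open('w9.pkl','rb'))
cv=lambda c:np.array(c,float)/3+[120,0]-.333
print('front',invj(ray(f,cv([(240,398),(555,396)]),26)))
print('line bed',invj(ray(f,cv([(110,119),(290,119),(545,120),(690,121)]),12)), 'rail',invj(ray(f,cv([(175,100),(627,101)]),24)))
print('bend',invj(ray(f,cv([(231,492),(568,494)]),24)))
print('tcp',invj(env.state()['ee_pos'][None]))
E
```

```text
front [[ 35.7674096   29.82050496]
 [ 36.11124381 -28.09376522]]
line bed [[ 85.37832407  53.86360192]
 [ 85.36601301  20.66722677]
 [ 85.18207907 -26.36182024]
 [ 85.00558496 -53.11867915]] rail [[ 85.48646797  38.78601933]
 [ 85.3041696  -38.36173172]]
bend [[ 17.99117915  32.80319947]
 [ 17.58802897 -31.83687233]]
tcp [[-29.28029071   1.63669015]]
```

arm_command(
  deltas=[
    [0.8,[0,0,0],0],
    [0.8,[0,0,0],0],
    [0.8,[0,0,0],0],
    [0.8,[0,0,15],0],
    [0.8,[0,0,40],0],
    [0.6,[-15,5,50],0],
    [0.3,[-30,10,50],0],
    [0,[-39,12.6,50],0],
    [0,[-39,12.6,50],0],
    [0,[-39,12.6,50],0],
    [0,[-39,12.6,50],0],
    [0,[-39,12.6,50],0],
  ],
)

```text
time_s: 16.3
ee_pos: [464.4, -6.1, 74.8]
ee_rot: [151.3, 90.0, -48.0]
force: [0.2, 0.8, 0.2]
gripper_width: 19.4
```

Run:
```python
from h import *
import pickle
st=env.state();print(st['time_s'],st['ee_pos'],st['gripper_width'],st['force'],invj(st['ee_pos'][None]))
f=cams.grab_frame('wrist'); pickle.dump(f,open('w10.pkl','wb'))
save(f,'w10')
```

```text
16.3 [464.39058444  -6.096854    74.79372403] 19.354798803329047 [0.2391608  0.81132868 0.17925299] [[-69.74337286   0.70893301]]
```

View pics/w10.png

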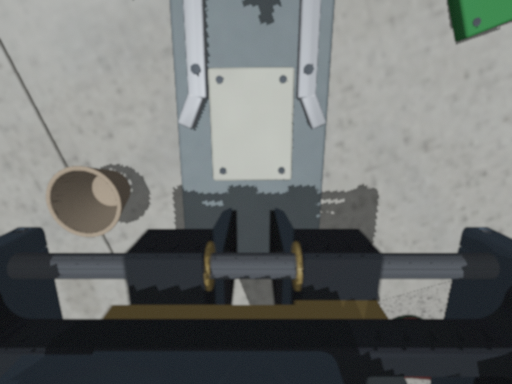

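arm_command(
  deltas=[
    [0,[0,0,-15],0],
    [0,[0,0,-30],0],
    [0,[0,0,-43],0],
    [0,[0,0,-49],0],
    [0,[3,-1,-49],0],
    [0,[4,-1.4,-49],0],
    [0,[4,-1.4,-49],0],
  ],
)

```text
time_s: 17.05
ee_pos: [468.7, -7.5, 26.6]
ee_rot: [-166.3, 89.9, -5.6]
force: [0.9, 0.4, -0.0]
gripper_width: 0.4
```

Run:
```python
from h import *
import pickle
st=env.state();print(st['time_s'],st['ee_pos'],st['gripper_width'],st['force'],invj(st['ee_pos'][None]))
f=cams.grab_frame('wrist'); pickle.dump(f,open('w11.pkl','wb'))
crop(f,'w11c',120,0,380,260,3)
```

```text
17.05 [468.73383798  -7.46934164  26.55706229] 0.3915656616076769 [ 0.92250472  0.37718073 -0.02797494] [[-65.19049978   0.84648437]]
```

View pics/w11c.png

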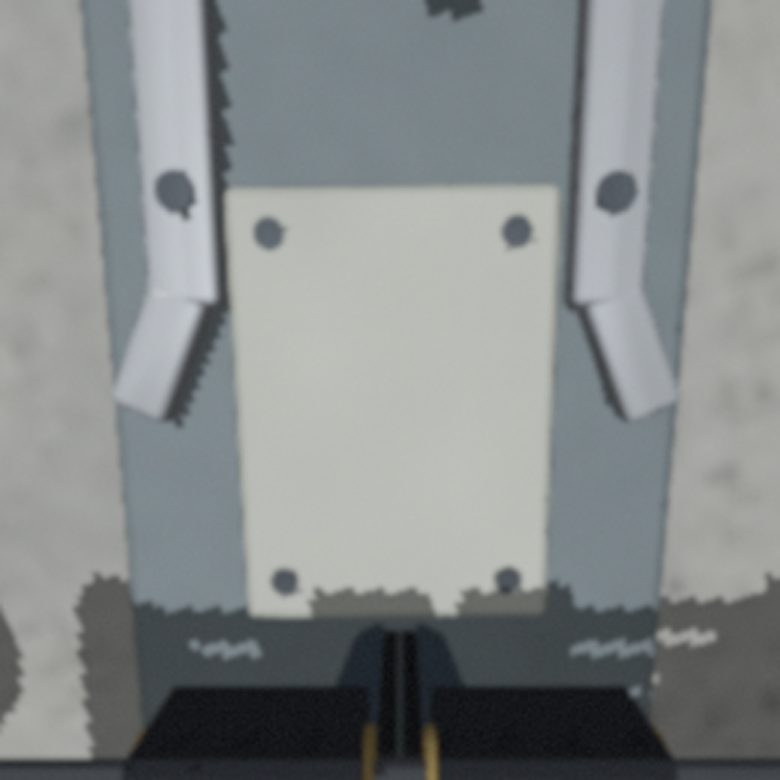

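arm_command(
  deltas=[
    [0,[4,-1.6,0],0],
    [0,[8,-3,0],0],
    [0,[12,-4.4,0],0],
    [0,[16,-5.8,0],0],
    [0,[20,-7.2,0],0],
    [0,[24,-8.6,0],0],
    [0,[28,-10,0],0],
    [0,[32,-11.4,0],0],
    [0,[36,-12.8,0],0],
    [0,[39,-13.9,0],0],
    [0,[41,-14.6,0],0],
    [0,[42,-15,0],0],
    [0,[42,-15,0],0],
  ],
)

```text
time_s: 18.4
ee_pos: [510.1, -22.4, 26.0]
ee_rot: [175.6, 90.0, -23.7]
force: [0.1, -0.0, 0.2]
gripper_width: 0.2
```

Run:
```python
from h import *
import pickle
st=env.state();print(st['time_s'],st['ee_pos'],st['gripper_width'],st['force'],invj(st['ee_pos'][None]))
f=cams.grab_frame('wrist'); pickle.dump(f,open('w12.pkl','wb'))
crop(f,'w12c',120,0,380,260,3)
```

```text
18.4 [510.06341417 -22.42924916  25.99085441] 0.20802066689538495 [ 0.14562275 -0.01982264  0.24224507] [[-21.23941122   0.3622172 ]]
```

View pics/w12c.png

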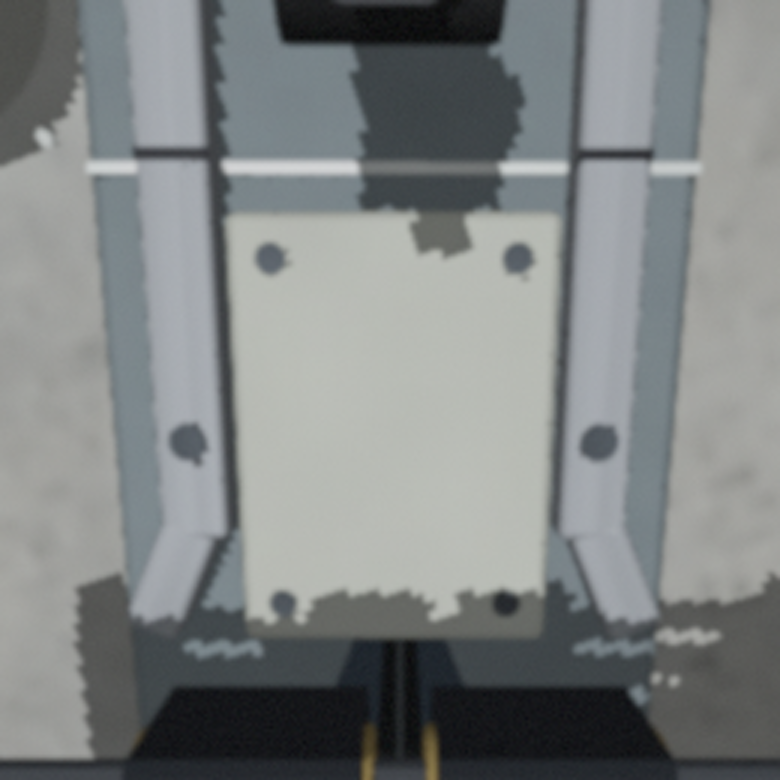

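Run:
```python
from h import *
import pickle
f=pickle.load(open('w12.pkl','rb'))
cv=lambda c:np.array(c,float)/3+[120,0]-.333
print('front',invj(ray(f,cv([(240,213.5),(400,213),(545,212.5)]),26)),'rear',invj(ray(f,cv([(260,637),(530,637)]),26)))
print('line bed',invj(ray(f,cv([(110,167),(290,167),(545,169),(690,169)]),12)), 'rail',invj(ray(f,cv([(175,152),(612,154)]),24)))
g=cv2.cvtColor(f['img'],cv2.COLOR_RGB2GRAY); print(g[45:80,205:225].mean(1).round().tolist()); print(g[45:80,285:300].mean(1).round().tolist())
print(g[45:62,172:184].mean(1).round().tolist())
```

```text
front [[ 75.36521678  27.11719095]
 [ 75.43548191  -0.86793701]
 [ 75.50673366 -26.21935326]] rear [[ -2.94437977  27.06116461]
 [ -2.95660313 -26.7704695 ]]
line bed [[ 85.44228812  53.57787344]
 [ 85.42870478  19.77947295]
 [ 85.06568835 -28.1097825 ]
 [ 85.05476071 -55.34385241]] rail [[ 85.5752857   38.28084373]
 [ 85.22713214 -37.77472296]]
[130.0, 130.0, 130.0, 130.0, 130.0, 130.0, 131.0, 143.0, 172.0, 199.0, 210.0, 209.0, 193.0, 162.0, 135.0, 130.0, 130.0, 131.0, 130.0, 130.0, 130.0, 130.0, 131.0, 131.0, 132.0, 140.0, 155.0, 169.0, 177.0, 181.0, 182.0, 182.0, 182.0, 182.0, 182.0]
[101.0, 103.0, 102.0, 103.0, 106.0, 110.0, 111.0, 119.0, 145.0, 179.0, 196.0, 196.0, 179.0, 147.0, 123.0, 116.0, 117.0, 120.0, 124.0, 125.0, 125.0, 124.0, 123.0, 122.0, 126.0, 139.0, 158.0, 173.0, 180.0, 184.0, 184.0, 184.0, 185.0, 185.0, 183.0]
[169.0, 170.0, 165.0, 147.0, 108.0, 72.0, 65.0, 93.0, 134.0, 160.0, 168.0, 169.0, 170.0, 170.0, 170.0, 170.0, 170.0]
```

arm_command(
  deltas=[
    [0,[2,-0.7,0],0],
    [0,[4,-1.4,0],0],
    [0,[5.5,-1.9,0],0],
    [0,[6.5,-2.3,0],0],
    [0,[7,-2.5,0],0],
    [0,[7,-2.5,0],0],
    [0,[7,-2.5,0],0],
  ],
)

```text
time_s: 19.15
ee_pos: [516.9, -24.9, 26.0]
ee_rot: [169.8, 90.0, -29.5]
force: [-1.0, 0.1, 0.1]
gripper_width: 0.7
```

```bash
cat > meas.py <<'E'
from h import *
import pickle,sys
n=sys.argv[1]
st=env.state();print(st['time_s'],st['ee_pos'],st['force'],invj(st['ee_pos'][None]))
f=cams.grab_frame('wrist'); pickle.dump(f,open(n+'.pkl','wb'))
crop(f,n+'c',180,20,330,110,5)
g=cv2.cvtColor(f['img'],cv2.COLOR_RGB2GRAY)
for a,b in((205,225),(285,300)): print(g[40:80,a:b].mean(1).round().astype(int).tolist())
for a,b in((151,163),(338,350)): print('margin',g[40:75,a:b].mean(1).round().astype(int).tolist())
E
python3 meas.py w13
```

```text
19.15 [516.93516235 -24.89158735  25.99171383] [-1.04576036  0.08650294  0.08448109] [[-13.94004186   0.30530117]]
[130, 130, 130, 130, 130, 130, 130, 130, 130, 130, 130, 130, 130, 131, 131, 131, 131, 131, 132, 131, 132, 132, 132, 132, 132, 132, 144, 173, 199, 206, 192, 170, 169, 177, 181, 182, 183, 183, 183, 182]
[106, 101, 97, 97, 95, 93, 93, 93, 91, 91, 95, 100, 101, 101, 100, 98, 97, 96, 99, 104, 106, 106, 105, 109, 112, 114, 121, 148, 180, 195, 186, 169, 169, 175, 178, 177, 176, 179, 183, 183]
margin [129, 129, 129, 129, 129, 129, 129, 129, 129, 129, 129, 130, 129, 130, 130, 130, 130, 130, 130, 130, 130, 130, 130, 130, 130, 131, 143, 171, 198, 209, 207, 188, 152, 128, 128]
margin [131, 131, 131, 131, 131, 130, 131, 131, 131, 131, 131, 131, 131, 130, 130, 130, 130, 129, 129, 128, 128, 128, 128, 128, 127, 127, 134, 155, 183, 198, 199, 185, 156, 132, 126]
```

View pics/w13c.png

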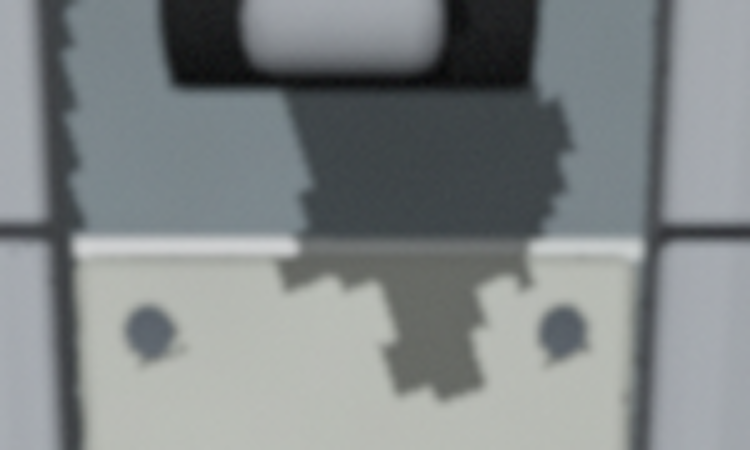

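Run:
```python
from h import *
import pickle
f=pickle.load(open('w13.pkl','rb'))
for r in (70.5,71,71.5,72): print(r,invj(ray(f,[(215,r),(292,r)],26)).round(2).tolist())
print('line',invj(ray(f,[(157,69.3),(344,69.5)],12)).round(2).tolist())
g=cv2.cvtColor(f['img'],cv2.COLOR_RGB2GRAY)
crop(f,'w13d',120,0,380,260,3)
c=f['tvec'];R,_=cv2.Rodrigues(np.array(f['rvec']));C=-R.T@np.array(c).ravel();print('cam',invj(C[None,:]),C[2])
# rear edge
print(g[195:230,205:220].mean(1).round().astype(int).tolist())
```

```text
70.5 [[82.83, 19.01], [82.82, -21.38]]
71 [[82.59, 19.02], [82.58, -21.39]]
71.5 [[82.35, 19.03], [82.33, -21.4]]
72 [[82.1, 19.03], [82.09, -21.41]]
line [[85.46, 53.8], [85.32, -52.81]]
cam [[60.27439755 -0.88038251]] 185.24299447942383
[183, 176, 160, 142, 132, 128, 128, 132, 139, 150, 160, 157, 139, 119, 106, 101, 96, 87, 82, 84, 88, 86, 80, 74, 71, 70, 70, 71, 70, 71, 71, 71, 68, 56, 36]
```

View pics/w13d.png

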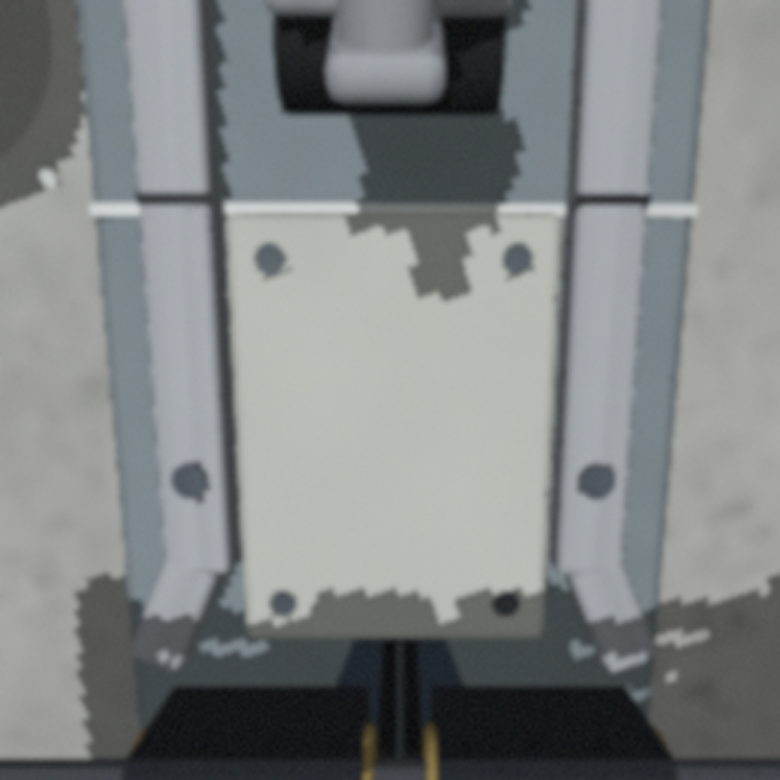

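arm_command(
  deltas=[
    [0,[0.8,-0.3,0],0],
    [0,[1.5,-0.5,0],0],
    [0,[2,-0.7,0],0],
    [0,[2.2,-0.8,0],0],
    [0,[2.2,-0.8,0],0],
    [0,[2.2,-0.8,0],0],
  ],
)

```text
time_s: 19.8
ee_pos: [519.0, -25.7, 26.0]
ee_rot: [134.3, 90.0, -65.0]
force: [-0.7, 0.0, 0.7]
gripper_width: 0.1
```

```bash
python3 meas.py w14
python3 - <<'E'
from h import *
import pickle
f=pickle.load(open('w14.pkl','rb'))
g=cv2.cvtColor(f['img'],cv2.COLOR_RGB2GRAY)
for a,b in((170,184),(318,332)): print('rail',g[60:85,a:b].mean(1).round().astype(int).tolist())
for r in (70.5,71,71.5): print(r,invj(ray(f,[(215,r),(292,r)],26)).round(2).tolist())
for r in (72,73,74,75): print(r,'line',invj(ray(f,[(157,r),(344,r)],12)).round(2).tolist(),'rail',invj(ray(f,[(177,r-4),(325,r-4)],24)).round(2).tolist())
E
```

```text
19.8 [519.0434077  -25.65454446  25.97832913] [-0.71605296  0.04198394  0.66727087] [[-11.69812325   0.28074601]]
[67, 69, 69, 77, 96, 116, 128, 131, 131, 131, 131, 131, 131, 131, 131, 131, 132, 131, 131, 132, 132, 132, 132, 133, 132, 133, 133, 133, 132, 132, 137, 152, 169, 178, 182, 183, 184, 184, 184, 183]
[118, 119, 117, 113, 108, 103, 100, 98, 97, 97, 96, 94, 93, 93, 95, 99, 101, 102, 101, 100, 99, 99, 101, 106, 109, 108, 107, 109, 113, 118, 128, 144, 160, 172, 180, 183, 184, 183, 181, 179]
margin [130, 130, 130, 130, 130, 130, 130, 130, 130, 130, 130, 130, 130, 130, 131, 130, 130, 131, 131, 131, 131, 131, 131, 131, 132, 132, 132, 132, 132, 132, 139, 164, 192, 208, 208]
margin [132, 132, 132, 132, 132, 132, 132, 132, 132, 132, 132, 132, 132, 131, 131, 131, 131, 131, 130, 130, 130, 130, 130, 129, 129, 128, 128, 128, 128, 128, 131, 149, 178, 197, 200]
rail [170, 170, 170, 170, 170, 170, 170, 166, 146, 107, 72, 80, 119, 151, 166, 169, 169, 170, 170, 170, 170, 170, 170, 170, 169]
rail [168, 168, 168, 168, 168, 168, 168, 164, 149, 114, 72, 64, 100, 138, 161, 168, 168, 168, 168, 168, 168, 168, 168, 168, 168]
70.5 [[85.09, 18.97], [85.07, -21.41]]
71 [[84.84, 18.98], [84.83, -21.42]]
71.5 [[84.6, 18.99], [84.59, -21.43]]
72 line [[86.29, 53.89], [86.25, -52.95]] rail [[86.61, 39.31], [86.58, -39.11]]
73 line [[85.76, 53.93], [85.72, -52.99]] rail [[86.12, 39.35], [86.09, -39.14]]
74 line [[85.22, 53.98], [85.18, -53.04]] rail [[85.62, 39.38], [85.6, -39.17]]
75 line [[84.69, 54.03], [84.65, -53.08]] rail [[85.13, 39.42], [85.1, -39.21]]
```

View pics/w14c.png

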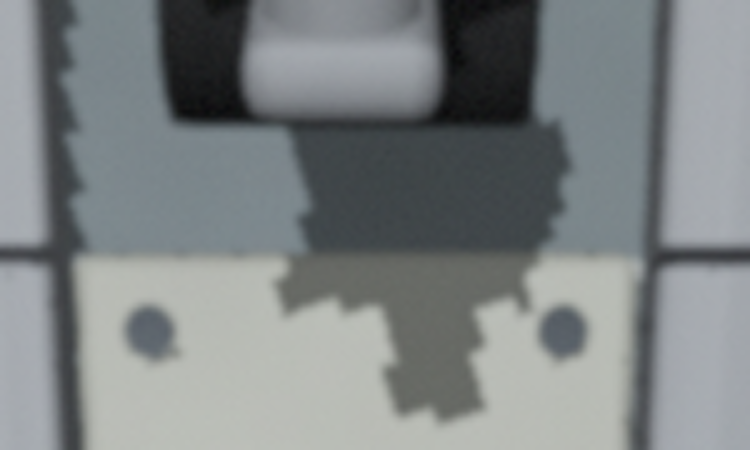

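Run:
```python
from h import *
import pickle
f=pickle.load(open('w14.pkl','rb'))
g=cv2.GaussianBlur(cv2.cvtColor(f['img'],cv2.COLOR_RGB2GRAY),(1,1),0).astype(float)
for r in (74,73): print(r,'line row', [ (i,int(g[r,i])) for i in list(range(145,158))+list(range(343,358))])
for r in (100,130): print(r,[(i,int(g[r,i])) for i in list(range(188,204))+list(range(298,316))])
def w(r,a,b,z): 
    q=invj(ray(f,[(a,r),(b,r)],z)); return q.round(2).tolist(), round(q[0,1]-q[1,1],2)
print(w(73.5,150,352,12))
```

```text
74 line row [(145, 164), (146, 164), (147, 164), (148, 164), (149, 174), (150, 192), (151, 204), (152, 207), (153, 207), (154, 207), (155, 208), (156, 209), (157, 209), (343, 201), (344, 201), (345, 201), (346, 201), (347, 200), (348, 200), (349, 199), (350, 198), (351, 192), (352, 177), (353, 167), (354, 163), (355, 163), (356, 162), (357, 162)]
73 line row [(145, 163), (146, 164), (147, 164), (148, 165), (149, 175), (150, 193), (151, 204), (152, 207), (153, 207), (154, 207), (155, 208), (156, 208), (157, 209), (343, 198), (344, 198), (345, 199), (346, 197), (347, 198), (348, 197), (349, 197), (350, 195), (351, 189), (352, 177), (353, 165), (354, 163), (355, 163), (356, 162), (357, 163)]
100 [(188, 168), (189, 160), (190, 142), (191, 116), (192, 86), (193, 69), (194, 68), (195, 90), (196, 129), (197, 160), (198, 176), (199, 183), (200, 186), (201, 187), (202, 187), (203, 187), (298, 186), (299, 185), (300, 185), (301, 186), (302, 185), (303, 178), (304, 167), (305, 147), (306, 124), (307, 98), (308, 82), (309, 94), (310, 121), (311, 146), (312, 158), (313, 165), (314, 167), (315, 168)]
130 [(188, 170), (189, 170), (190, 167), (191, 155), (192, 134), (193, 104), (194, 76), (195, 68), (196, 72), (197, 103), (198, 146), (199, 170), (200, 181), (201, 184), (202, 185), (203, 185), (298, 186), (299, 186), (300, 187), (301, 183), (302, 177), (303, 164), (304, 137), (305, 106), (306, 85), (307, 84), (308, 108), (309, 138), (310, 155), (311, 163), (312, 167), (313, 167), (314, 168), (315, 170)]
([[85.49, 57.96], [85.45, -57.59]], np.float64(115.55))
```

Run:
```python
from h import *
import pickle
f=pickle.load(open('w14.pkl','rb'))
g=cv2.cvtColor(f['img'],cv2.COLOR_RGB2GRAY).astype(float)
def w(r,a,b,z): 
    q=invj(ray(f,[(a,r),(b,r)],z)); return q.round(2).tolist(), round(q[0,1]-q[1,1],2)
print('plate',w(130,197.55,304.3,26),w(100,195.95,305.9,26)); print('gap',w(130,192.25,308.6,24),w(100,190.6,310.3,24))
# rear edge
for a,b in((200,206),(296,300)): print(g[200:222,a:b].mean(1).round().astype(int).tolist())
for r in (211,212,213): print(r,invj(ray(f,[(203,r),(298,r)],26)).round(2).tolist())
crop(f,'w14r',180,150,330,240,5)
```

```text
plate ([[54.58, 29.72], [54.56, -29.32]], np.float64(59.04)) ([[70.37, 29.75], [70.35, -29.43]], np.float64(59.18))
gap ([[54.48, 33.07], [54.46, -32.09]], np.float64(65.16)) ([[70.47, 33.05], [70.45, -32.18]], np.float64(65.24))
[164, 162, 160, 157, 150, 145, 138, 123, 102, 90, 87, 84, 78, 81, 99, 119, 131, 128, 112, 90, 75, 72]
[104, 105, 105, 105, 104, 104, 104, 105, 104, 104, 102, 95, 85, 74, 71, 70, 71, 70, 71, 70, 70, 70]
211 [[7.26, 28.93], [7.25, -27.83]]
212 [[6.63, 28.96], [6.62, -27.86]]
213 [[6.0, 28.99], [5.98, -27.88]]
```

View pics/w14r.png

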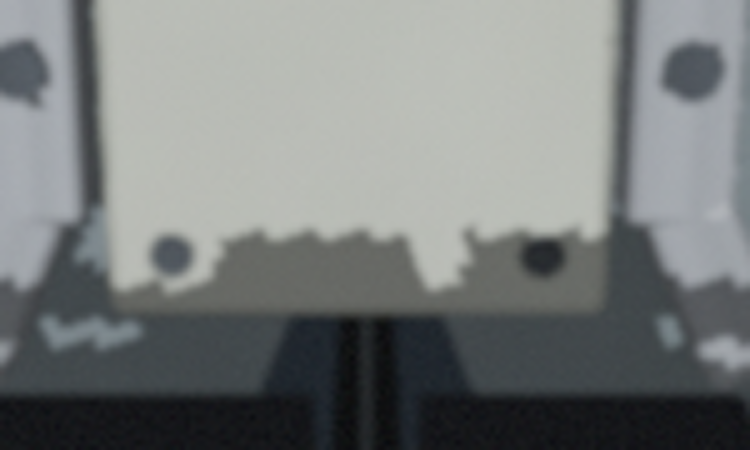

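arm_command(
  deltas=[
    [0,[-5,1.7,0],0],
    [0,[-14,5,0],0],
    [0,[-14,5,15],0],
    [0,[-14,5,50],0],
    [0,[-14,5,95],0],
    [0.3,[-14,5,140],0],
    [0.6,[0,0,165],0],
    [0.6,[30,-10,170],0],
    [0.6,[65,-22,170],0],
    [0.6,[95,-32,170],0],
    [0.6,[114,-39,170],0],
    [0.6,[114,-39,165],0],
    [0.6,[114,-39,150],0],
  ],
)

```text
time_s: 21.15
ee_pos: [632.9, -64.5, 176.3]
ee_rot: [-163.2, 89.9, -2.4]
force: [0.5, -0.6, 0.7]
gripper_width: 54.6
```

Run:
```python
from h import *
import pickle
st=env.state();print(st['time_s'],st['ee_pos'],st['gripper_width'],st['force'],invj(st['ee_pos'][None]),[J(np.load('jig.npy'),[ballJ(a)])[0].round(1).tolist() for a in (.95,1.0)])
f=cams.grab_frame('wrist'); save(f,'w15')
for k in ['clip_ball']: print(k,[(round(d['conf'],2),np.round(d['centre']),int(d['region'].sum())) for d in cams.silhouettes(f,k)])
f=cams.grab_frame('side'); crop(f,'s15',190,100,310,190,6)
```

```text
21.15 [632.88081858 -64.46203671 176.31024283] 54.58670220418886 [ 0.54540191 -0.60746571  0.73728658] [[108.56871899   1.21038506]] [[627.4, -63.8, 118.9], [631.6, -65.3, 119.9]]
clip_ball [(0.94, array([252., 200.]), 1693), (0.53, array([253., 196.]), 10570), (0.45, array([171., 174.]), 2190)]
```

View pics/w15.png

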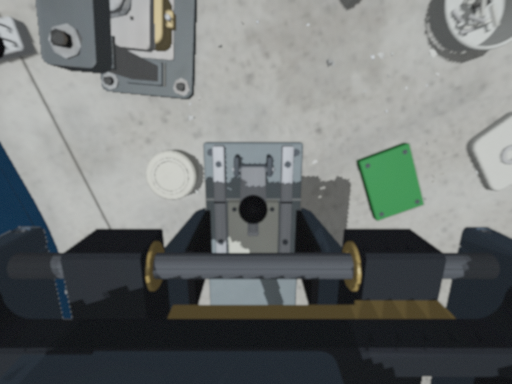

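View pics/s15.png

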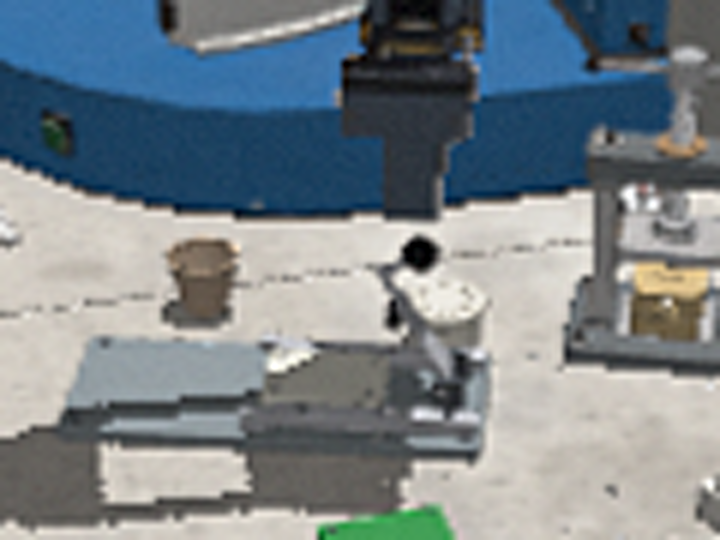

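arm_command(
  deltas=[
    [0.6,[0,0,-20],0],
    [0.6,[0,0,-40],0],
    [0.6,[0,0,-52],0],
    [0.6,[0,0,-57],0],
    [0.15,[0,0,-57],0],
    [0.15,[0,0,-57],0],
    [0.15,[0,0,-57],0],
    [0.15,[0,0,-57],0],
    [0.15,[0,0,-57],0],
    [0.15,[0,0,-57],0],
  ],
  grip_force=20,
)

```text
time_s: 22.3
ee_pos: [633.5, -64.5, 119.7]
ee_rot: [-153.7, 89.9, 7.0]
force: [0.3, 1.0, 3.1]
gripper_width: 22.3
```

Run:
```python
from h import *
p=np.load('jig.npy')
st=env.state();print(st['ee_pos'],st['gripper_width'],st['force'])
b0=J(p,[ballJ(.98)])[0]
for a in np.r_[np.linspace(.98,.2,15),.17,.14,.12,.11,.10,.08]: print(round(a,2),np.round(J(p,[ballJ(a)])[0]-b0,1).tolist())
```

```text
[633.48827975 -64.47909648 119.68600114] 22.299717502396106 [0.29749494 0.99683148 3.11708423]
0.98 [0.0, 0.0, 0.0]
0.92 [-4.7, 1.6, -1.2]
0.87 [-9.3, 3.2, -2.7]
0.81 [-13.8, 4.8, -4.4]
0.76 [-18.2, 6.4, -6.4]
0.7 [-22.5, 7.9, -8.7]
0.65 [-26.7, 9.3, -11.2]
0.59 [-30.8, 10.8, -14.0]
0.53 [-34.7, 12.1, -17.0]
0.48 [-38.4, 13.4, -20.2]
0.42 [-42.0, 14.7, -23.6]
0.37 [-45.3, 15.8, -27.3]
0.31 [-48.5, 17.0, -31.1]
0.26 [-51.5, 18.0, -35.1]
0.2 [-54.2, 19.0, -39.3]
0.17 [-55.6, 19.4, -41.6]
0.14 [-56.9, 19.9, -44.0]
0.12 [-57.8, 20.2, -45.6]
0.11 [-58.2, 20.3, -46.4]
0.1 [-58.6, 20.5, -47.2]
0.08 [-59.4, 20.8, -48.8]
```

arm_command(
  deltas=[
    [0.15,[-4.7,1.6,-1.2],0],
    [0.15,[-9.3,3.2,-2.7],0],
    [0.15,[-13.8,4.8,-4.4],0],
    [0.15,[-18.2,6.4,-6.4],0],
    [0.15,[-22.5,7.9,-8.7],0],
    [0.15,[-26.7,9.3,-11.2],0],
    [0.15,[-30.8,10.8,-14],0],
    [0.15,[-34.7,12.1,-17],0],
    [0.15,[-38.4,13.4,-20.2],0],
    [0.15,[-42,14.7,-23.6],0],
    [0.15,[-45.3,15.8,-27.3],0],
    [0.15,[-48.5,17,-31.1],0],
    [0.15,[-51.5,18,-35.1],0],
    [0.15,[-54.2,19,-39.3],0],
    [0.15,[-55.6,19.4,-41.6],0],
    [0.15,[-55.6,19.4,-41.6],0],
  ],
)

```text
time_s: 23.9
ee_pos: [576.2, -44.4, 76.3]
ee_rot: [-7.3, 89.8, 153.5]
force: [-0.7, 5.3, 1.8]
gripper_width: 22.8
```

```bash
python3 meas.py w16
python3 - <<'E'
from h import *
f=cams.grab_frame('side'); crop(f,'s16',190,100,310,190,6)
E
```

```text
23.9 [576.17371454 -44.41693395  76.30396833] [-0.6769833   5.32534646  1.75579523] [[48.42341568  1.42082274]]
[165, 165, 165, 165, 165, 166, 166, 166, 166, 166, 166, 166, 166, 167, 167, 167, 168, 168, 168, 168, 168, 167, 167, 167, 168, 168, 168, 168, 168, 169, 169, 165, 150, 129, 127, 135, 141, 141, 141, 140]
[168, 168, 168, 168, 168, 168, 168, 169, 169, 169, 169, 170, 170, 170, 170, 169, 169, 170, 170, 170, 171, 171, 172, 172, 173, 173, 173, 173, 173, 173, 174, 169, 152, 128, 124, 131, 135, 136, 135, 135]
margin [164, 164, 164, 165, 165, 164, 164, 165, 165, 166, 167, 168, 169, 170, 170, 170, 170, 169, 169, 168, 167, 167, 168, 168, 168, 169, 170, 171, 172, 172, 173, 173, 173, 173, 173]
margin [171, 170, 169, 168, 167, 166, 166, 166, 166, 166, 167, 167, 167, 167, 166, 165, 164, 163, 163, 164, 165, 166, 168, 169, 169, 169, 169, 168, 168, 168, 168, 169, 170, 170, 170]
```

View pics/s16.png

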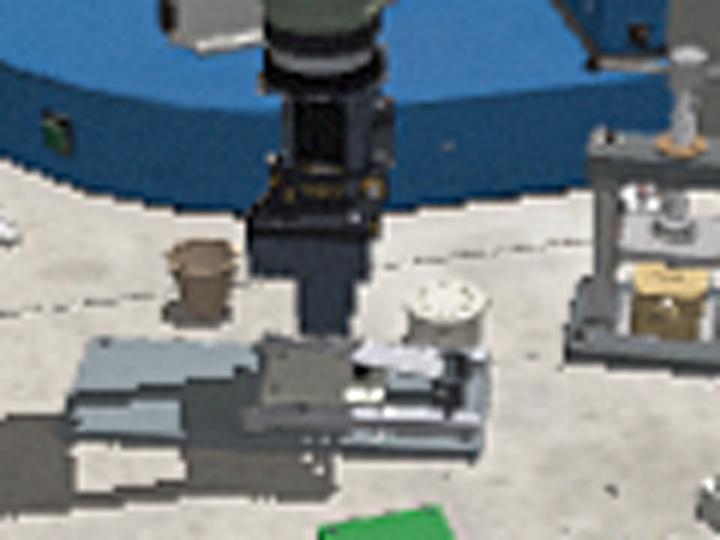

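arm_command(
  deltas=[
    [0.15,[-0.7,0.2,-1.2],0],
    [0.15,[-1.3,0.4,-2.4],0],
    [0.15,[-1.3,0.4,-2.4],0],
  ],
)

```text
time_s: 24.3
ee_pos: [575.1, -44.0, 74.2]
ee_rot: [-10.6, 89.9, 150.1]
force: [-1.7, 4.9, 3.1]
gripper_width: 22.6
```

arm_command(
  deltas=[
    [0.15,[-0.4,0.2,-0.8],0],
    [0.15,[-0.8,0.3,-1.6],0],
    [0.15,[-0.8,0.3,-1.6],0],
  ],
)

```text
time_s: 24.6
ee_pos: [574.3, -43.8, 72.6]
ee_rot: [-10.6, 89.9, 150.2]
force: [-2.2, 6.1, 3.1]
gripper_width: 22.6
```

arm_command(
  deltas=[
    [0.15,[-0.4,0.2,-0.8],0],
    [0.15,[-0.4,0.2,-0.8],0],
  ],
)

```text
time_s: 24.8
ee_pos: [573.9, -43.6, 71.8]
ee_rot: [-8.4, 89.9, 152.3]
force: [-1.7, 5.1, 3.0]
gripper_width: 22.6
```

arm_command(
  deltas=[
    [0.15,[-0.4,0.2,-0.8],0],
    [0.15,[-0.4,0.2,-0.8],0],
  ],
)

```text
time_s: 25.0
ee_pos: [573.6, -43.5, 71.0]
ee_rot: [-7.4, 89.9, 153.4]
force: [-2.0, 5.4, 3.3]
gripper_width: 22.6
```

Run:
```python
from h import *
import pickle
print(env.state()['force'])
f=cams.grab_frame('wrist'); crop(f,'w17',120,0,380,260,3)
```

```text
[-1.95753535  5.41954914  3.28694288]
```

View pics/w17.png

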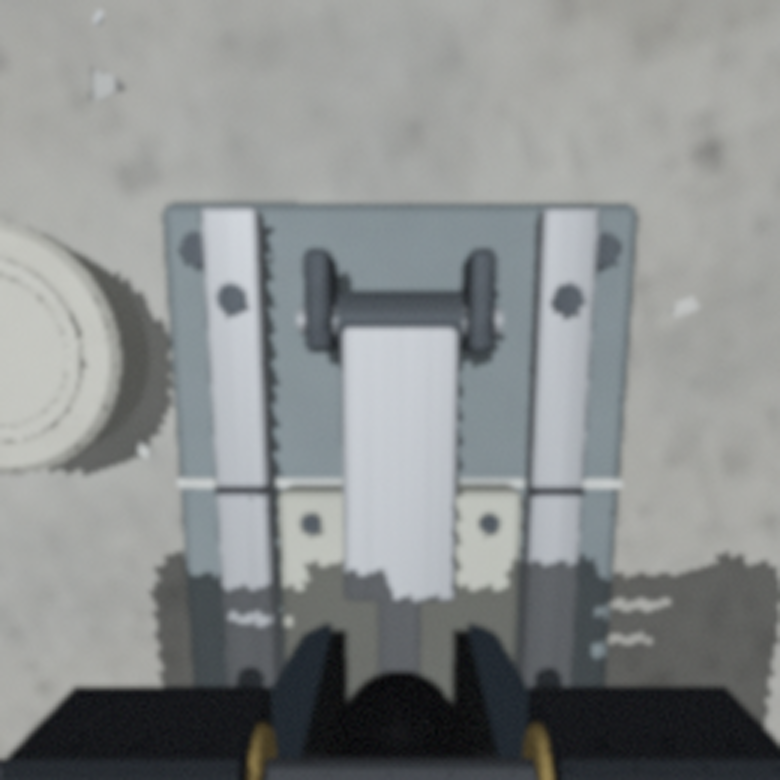

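arm_command(
  deltas=[
    [0.15,[-0.4,0.15,-0.8],0],
    [0.15,[-0.4,0.15,-0.8],0],
  ],
)

```text
time_s: 25.25
ee_pos: [573.4, -43.4, 70.7]
ee_rot: [-12.3, 89.9, 148.4]
force: [-2.3, 4.0, 4.8]
gripper_width: 21.9
```

arm_command(
  deltas=[
    [0.15,[-0.4,0.15,-0.8],0],
    [0.15,[-0.4,0.15,-0.8],0],
  ],
)

```text
time_s: 25.45
ee_pos: [573.4, -43.4, 70.5]
ee_rot: [-47.9, 90.0, 112.8]
force: [-1.8, 4.2, 8.3]
gripper_width: 22.3
```

arm_command(
  deltas=[
    [0.15,[-0.4,0.15,-0.8],0],
    [0.15,[-0.4,0.15,-0.8],0],
  ],
)

```text
time_s: 25.65
ee_pos: [573.4, -43.4, 70.4]
ee_rot: [-145.4, 89.9, 15.3]
force: [-2.9, 3.7, 11.5]
gripper_width: 23.0
```

arm_command(
  deltas=[
    [0.15,[0.2,-0.1,0.7],0],
    [0.5,[0.2,-0.1,0.7],0],
    [0.5,[0.2,-0.1,0.7],0],
    [0.5,[0.2,-0.1,0.7],0],
    [0.5,[0.2,-0.1,0.7],0],
    [0.5,[0.2,-0.1,10],0],
    [0.5,[0.2,-0.1,35],0],
    [0.5,[0,0,70],0],
    [0.5,[-20,7,90],0],
    [0.5,[-30,10,100],0],
    [0.5,[-30,10,100],0],
  ],
)

```text
time_s: 26.75
ee_pos: [542.9, -33.5, 171.0]
ee_rot: [-170.6, 89.9, -9.8]
force: [1.1, 0.1, -0.4]
gripper_width: 45.4
```

Run:
```python
from h import *
import pickle
st=env.state();print(st['time_s'],st['ee_pos'],st['force'])
f=cams.grab_frame('wrist'); pickle.dump(f,open('w18.pkl','wb')); crop(f,'w18',150,40,350,240,4)
f=cams.grab_frame('side'); crop(f,'s18',190,100,310,190,6)
```

```text
26.75 [542.85099684 -33.50054497 170.9937174 ] [ 1.06903615  0.07870052 -0.35435087]
```

View pics/w18.png

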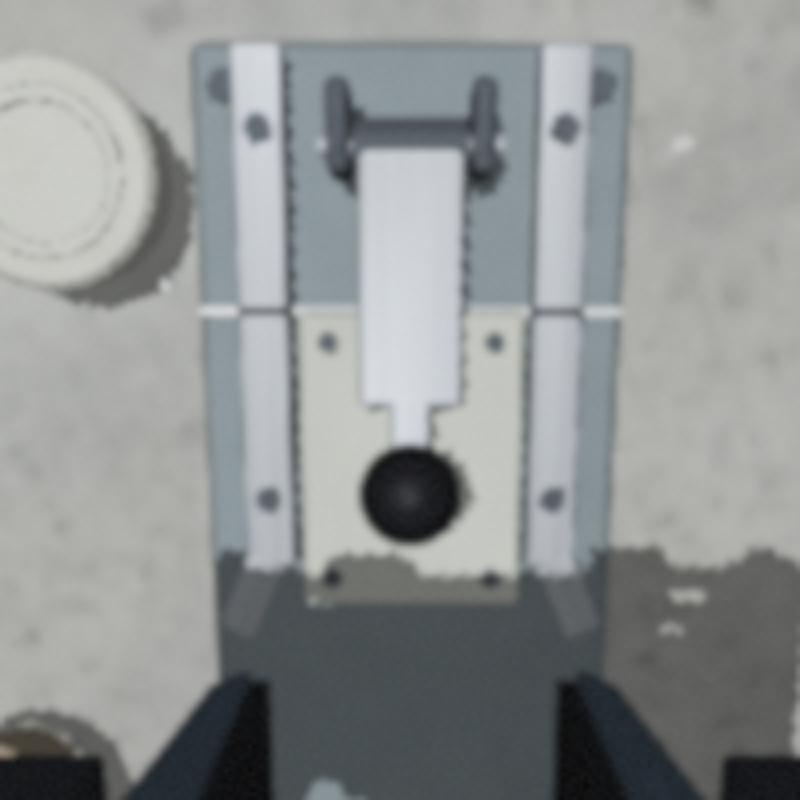

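View pics/s18.png

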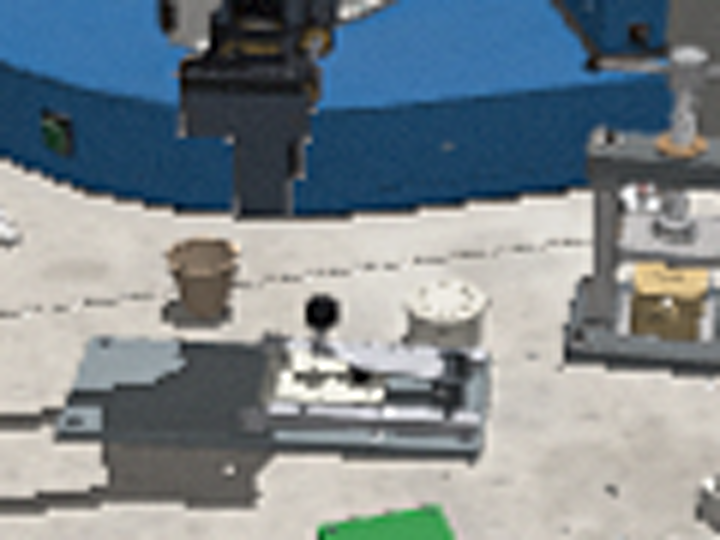

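Run:
```python
from h import *
import pickle
f=pickle.load(open('w18.pkl','rb'))
g=cv2.cvtColor(f['img'],cv2.COLOR_RGB2GRAY).astype(int)
R,_=cv2.Rodrigues(np.array(f['rvec']));C=-R.T@np.array(f['tvec']).ravel();print('cam',invj(C[None,:]),C[2])
for n,a,b in(('mL',201,208),('plL',226,238),('plR',268,279),('mR',298,304),('railL',212,219),('railR',285,293)): print(n,g[108:126,a:b].mean(1).round().astype(int).tolist())
for r in (116,117,118): print(r,'z26',invj(ray(f,[(232,r),(273,r)],26)).round(2)[:,0],'z12',invj(ray(f,[(205,r),(301,r)],12)).round(2)[:,0],'z24',invj(ray(f,[(215,r),(289,r)],24)).round(2)[:,0])
crop(f,'w18d',190,100,320,135,6)
```

```text
cam [[87.27829315 -0.50806944]] 330.4307065420355
mL [149, 149, 149, 150, 150, 149, 149, 161, 188, 206, 199, 171, 150, 147, 147, 147, 146, 147]
plL [149, 149, 150, 150, 150, 150, 150, 160, 178, 188, 186, 188, 193, 193, 189, 180, 168, 162]
plR [146, 146, 147, 146, 146, 145, 145, 153, 170, 181, 184, 190, 196, 196, 191, 181, 167, 160]
mR [147, 145, 146, 145, 144, 144, 144, 151, 174, 195, 195, 172, 149, 142, 142, 142, 142, 142]
railL [201, 201, 200, 200, 200, 200, 200, 195, 173, 139, 148, 181, 195, 198, 198, 197, 197, 197]
railR [195, 195, 195, 195, 195, 195, 194, 190, 172, 138, 136, 168, 188, 193, 193, 193, 193, 192]
116 z26 [87.01 87.02] z12 [87.   87.01] z24 [87.01 87.02]
117 z26 [86.   86.01] z12 [85.94 85.95] z24 [85.99 86.  ]
118 z26 [84.99 85.  ] z12 [84.88 84.9 ] z24 [84.98 84.99]
```

View pics/w18d.png

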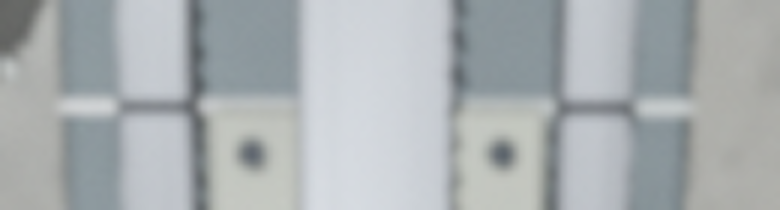

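Run:
```python
from h import *
print(env.job_done())
```

```text
the job is handed in; nothing more can be done
None
```

I finished the job and handed it in at about 27 s of robot time, well under the 72 s limit.

- **Clip up:** I pinched the black ball and swung the clip up to about 1 rad. It stayed there while I fetched the plate.
- **Plate:** I picked the flat off-white plate with square corners and four pin holes. I set it on the bed and started it between the rails. Then I pushed its rear edge with closed fingers, re-measuring before each of the last short pushes.
- **Clip down:** I lowered the clip by the ball until it stopped on the plate. The upward force rose from about 3 N to 11 N with no more downward travel. I then let go and backed off.

**Last checks:**
- **Front edge:** the last overhead picture, taken from almost straight above the line, showed only the far half of the scribed line. That puts the front edge at the line's middle within about 0.5 mm.
- **Clip and surroundings:** the clip lies on the plate. The neighbouring things visible in the last pictures (crucible, round box, green plate) stand where they were; I did not re-check the jaw cast or the mounting plate after the clip was lowered.
- **Disagreements:**
    - Before the clip came down, the camera put the edge about 0.2 to 0.6 mm short, depending on how I allowed for the plate's slightly rounded edges.
    - An estimate from the gripper's position, assuming the fingers are as wide as the pads, put it about 1 mm short. I trusted the overhead picture.
    - The clip met the plate about 4 mm lower at the ball than I expected from my guess of its starting angle, so I went by the force.

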